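# Line up the grill presses and start the griddle

### The arm

A 7-joint arm with a two-finger parallel gripper is mounted at the origin on the work surface. World frame = base frame: x ahead of the robot, y to its left, z up, the work surface at z = 0. Lengths are in m, angles in rad, forces in N, time in s.
With the tool pointing down it reaches from about 0.4 to 0.875 m from the base axis. Payload 19.3 kg.
Tool frame: the origin (TCP) lies at the very end of the fingers, on their centre line; the grasp point (between the pads) lies bot.tcp_to_grasp behind it (bot.tcp_to_grasp is the distance from the TCP to the grasp point, in m); z points along the fingers, y is the direction in which the jaws open and shut (so a half turn about z gives the same grasp; the last joint's range is limited). The gripper opens to 85 mm and grips with 20 to 120 N. Pads are 22 mm wide; open, the fingers measure 114 mm over their backs; the gripper's body (76 mm by 85 mm) begins 54 mm behind the grasp point. The pads swing forward as they close: fully open they stand 13 mm farther back than shut.
Start: joints at [-1.189, 0.521, -0.036, 1.599, 0.021, 1.021, -0.113], TCP at [0.273, 0.562, 0.231] pointing down, gripper open.
Joint ranges: [-2.91, 2.91], [-0.3, 2.13], [-1.5, 1.42], [0.17, 2.43], [-1.26, 4.41], [0.16, 1.93], [-2.52, 2.52]. Speed limits (rad/s): [1.89, 1.89, 2.39, 2.39, 3.01, 3.01, 3.01].

### API

Orientations are given as [roll, pitch, yaw] about the fixed x, y, z axes, in that order (R = Rz(yaw) Ry(pitch) Rx(roll)).
In Python, from workcell import bot gives the robot as it stands.
- The arm moves only by the tool servo_tool, never from a script. Its argument "targets" is a list of rows, each a list of 2 entries, a list of its own where there are three numbers: the shift along the tool's x, y, z in units of 0.05 m (1.0 is 0.05 m), then the turn about the tool's z in units of 5 degrees (1.0 is 5 degrees). A call has 1 to 12 rows; each row shifts and turns the commanded pose from where the row before left it, along the tool's axes as they then stand; what a row does not reach is not made up. A row lasts 1/8 s, in which the tool goes at most 62.5 mm and 10.7 degrees, less where a joint would pass 70% of its speed; a pose out of reach is approached as far as the arm can. A call with a number of a shift or a turn outside -1 to 1 is refused whole. A call with a gripper value outside its range is refused whole. "gripper" is the opening, from -1 (shut) to 1 (fully open), so that 0 is half open, set as the call begins (left out, the last holds). The fingers move at their own pace and stop on an object; "newtons" is the grip in N (left out, the last holds). Time passes only in rows, so rows that do not move let the fingers close. It gives the time, the measured TCP pose, the force and the opening at its end, in the units of the state.
- bot.observe(): the state, without advancing time (a new reading comes with each control period).
- bot.grab_frame(name): name is "scene" or "top"; returns the picture (400x640x3 uint8, blue, green, red); there is no depth.
- bot.get_calibration(name): a dict with "fx", "fy", "cx", "cy" (pixels), "pose" (4x4, takes a point from camera to world coordinates). Camera axes: x right, y up, looking along -z (the intrinsics and any distortion apply to the point x, -y, -z); pixel columns grow to the right and rows downward; lengths in m; the calibration is good to about 2 mm. A picture is of the moment at which its call begins. get_calibration takes no time and is no camera call.
- bot.job_done(): hands the job in, once; it reports no verdict.
The state is a dict: "clock": time; "qpos": joint angles; "qd": joint speeds; "joint_efforts": joint torques, N m; "position": TCP position; "tool_rot": TCP orientation; "force": force on the tool from outside, world axes, zero at the start; "moment": the same for the moment, N m; "grip_width": finger opening in m.
Only numpy, scipy, OpenCV 4.12 (cv2) and the standard library are available. Lean on these libraries where they do the work, as an engineer would, in place of code of your own. Each camera call takes 0.05 s, during which the arm holds its last target.

### The job

Line the grill presses up on the griddle for preheating: one standing square in each white outline along the far side, starting at the end next to the control box and leaving no gap. Once the row stands, slide the cover on the control box fully open, press the start button all the way down, and slide the cover fully shut over it again. Leave the row in order and the other kitchen things where they are.

Things in the scene. Friction and masses are not known exactly. Their poses are not given: they have to be found in the camera images.
- press_1_c (a point): grill press, all alike: steel base 80 (x) x 54 (y) x 14 mm under a wooden bar handle on two posts; 58 mm tall, about 0.35 kg. The point is its centre, 29 mm above its underside; z up. The bar is 64 mm along x, 18 mm wide (y), 18 mm high, its middle 20 mm above this point; pinch it across y from above. Three to five are present
- press_2_c (a point): grill press, all alike: steel base 80 (x) x 54 (y) x 14 mm under a wooden bar handle on two posts; 58 mm tall, about 0.35 kg. The point is its centre, 29 mm above its underside; z up. The bar is 64 mm along x, 18 mm wide (y), 18 mm high, its middle 20 mm above this point; pinch it across y from above. Three to five are present
- press_3_c (a point): grill press, all alike: steel base 80 (x) x 54 (y) x 14 mm under a wooden bar handle on two posts; 58 mm tall, about 0.35 kg. The point is its centre, 29 mm above its underside; z up. The bar is 64 mm along x, 18 mm wide (y), 18 mm high, its middle 20 mm above this point; pinch it across y from above. Three to five are present
- press_4_c (a point): grill press, all alike: steel base 80 (x) x 54 (y) x 14 mm under a wooden bar handle on two posts; 58 mm tall, about 0.35 kg. The point is its centre, 29 mm above its underside; z up. The bar is 64 mm along x, 18 mm wide (y), 18 mm high, its middle 20 mm above this point; pinch it across y from above. Three to five are present
- press_5_c (a point): grill press, all alike: steel base 80 (x) x 54 (y) x 14 mm under a wooden bar handle on two posts; 58 mm tall, about 0.35 kg. The point is its centre, 29 mm above its underside; z up. The bar is 64 mm along x, 18 mm wide (y), 18 mm high, its middle 20 mm above this point; pinch it across y from above. Three to five are present
- place_1 (a point): place 1 of 5 in the row along the griddle's far side, counted from the end next to the control box: centre of a white outline (64 mm along y, 90 mm along x) on the griddle's flat top, 50 mm above the bench. x points away from the robot, y along the row towards place 1; places are 72 mm apart. A press stands square in it, long side along x.
- place_2 (a point): place 2 of 5 in the row along the griddle's far side, counted from the end next to the control box: centre of a white outline (64 mm along y, 90 mm along x) on the griddle's flat top, 50 mm above the bench. x points away from the robot, y along the row towards place 1; places are 72 mm apart. A press stands square in it, long side along x.
- place_3 (a point): place 3 of 5 in the row along the griddle's far side, counted from the end next to the control box: centre of a white outline (64 mm along y, 90 mm along x) on the griddle's flat top, 50 mm above the bench. x points away from the robot, y along the row towards place 1; places are 72 mm apart. A press stands square in it, long side along x.
- place_4 (a point): place 4 of 5 in the row along the griddle's far side, counted from the end next to the control box: centre of a white outline (64 mm along y, 90 mm along x) on the griddle's flat top, 50 mm above the bench. x points away from the robot, y along the row towards place 1; places are 72 mm apart. A press stands square in it, long side along x.
- place_5 (a point): place 5 of 5 in the row along the griddle's far side, counted from the end next to the control box: centre of a white outline (64 mm along y, 90 mm along x) on the griddle's flat top, 50 mm above the bench. x points away from the robot, y along the row towards place 1; places are 72 mm apart. A press stands square in it, long side along x.
- griddle: fixed griddle: a flat dark plate 320 (x) x 500 mm (y), its top 50 mm above the bench, inside a rim that stands 15 mm above the plate; origin at the centre of its underside, x away from the robot. Place 1 lies 95 mm along +x and 144 mm along +y of its middle. The presses start scattered over the half nearer the robot
- control_box: grey control box fixed on the bench beside the griddle, 200 (its x) x 110 (y) x 60 mm; origin at the centre of its underside, x away from the robot, z up. Steel side rails stand 27 mm high on its top along both long sides, 91 mm apart; the cover slides between them
- cover_tab (a point): centre of the black upright tab on the aluminium sliding cover: the tab is 12 mm along the box's x, 50 mm along y and 32 mm tall, so its top is 16 mm above this point and the cover's plate (80 x 90 x 4 mm, top 86 mm above the bench) 16 mm below it; moves with the cover. Shut, the plate's middle is over the button, and the tab is 25 mm nearer the robot than that
- cover (a joint): how far the cover has been slid open, m: 0 fully shut (over the button), 0.08 fully open; it opens along the box's -x (towards the robot), with about 2 N of friction, and stays where it is left. The button is wholly clear of it from 0.056 on. It may start a little ajar
- start_top (a point): centre of the top face of the white start button, 32 mm across, on the box's top 45 mm from the box's middle along +x, 78 mm above the bench; 8 mm below the cover's top when covered. Moves with the button
- start (a joint): how far the button is pressed down, m: 0 up, 0.006 fully down; a spring pushes it up again; fully down takes about 5 N
- oil_bottle: bystander: amber oil bottle, 66 mm across, 200 mm tall; origin at the centre of its foot
- salt_jar: bystander: white jar with a steel cap, 56 mm across, 90 mm tall; origin at the centre of its foot
- bowl: bystander: white bowl, 104 mm across, 55 mm tall; origin at the centre of its foot
- mug: bystander: steel mug, 80 mm across, 90 mm tall; origin at the centre of its foot
- spatula: bystander: spatula lying on the bench on the near side of the control box; origin under its middle
- tub: bystander: open clear tub, 120 x 100 x 60 mm; origin at the centre of its underside
- cup: bystander: white cup, 76 mm across, 70 mm tall; origin at the centre of its foot
Mind the look-alikes: they are no part of the job. Leave any blue look-alike of the part that bears press_1_c alone.

How it is judged:
By the outcome, as a careful person would: the job done as asked, in the order asked, and still so for the second after the job is handed in, with the robot touching nothing.
Of press_1, press_2, press_3, press_4, press_5 only 3 to 5 are there at a start; the rules pass over those that are not, and their reading is None.
At some moment in a run one of press_1, press_2, press_3, press_4, press_5 may be knocked a few centimetres aside while the robot is not near it.
It also fails if it takes over 210 s, if anything falls off the work surface, if the arm or the gripper's body presses on something with over 40 N, if the wrist force passes 120 N, or if a joint passes its speed limit or range.

## Working session

There is one attempt and no reset: what is moved stays moved. The work goes in short steps, Python scripts to look and compute and a tool call to move; the robot and the scene stay as the last step left them, time stands still between calls to the robot, and variables do not carry over. Pictures are saved under pics/ and viewed, and the job is handed in when it is done.

Besides the shell and the picture viewer there is one more tool, called after ">>>" as name(argument=value, ...), one argument or row to a line, values as JSON. servo_tool: Moves the arm, as the interface text tells. Its arguments: {"type":"object","properties":{"targets":{"type":"array","items":{"type":"array"}},"gripper":{"type":"number"},"newtons":{"type":"number"}},"required":["targets"]}

```bash
mkdir -p pics; ls; python3 - <<'E'
from workcell import bot
import cv2
print(bot.observe(), bot.tcp_to_grasp)
for n in("scene","top"):
    cv2.imwrite(f"pics/{n}0.png",bot.grab_frame(n)); print(n,bot.get_calibration(n))
E
```

```text
pics
{'clock': 0.0, 'qpos': array([-1.18920493,  0.52203737, -0.03635658,  1.59999673,  0.02117126,
        1.02108254, -0.1127957 ]), 'qd': array([ 0.00100569, -0.00053723,  0.0003629 ,  0.00067684, -0.00187795,
        0.00113544,  0.00014011]), 'joint_efforts': array([-4.86701319e-04, -9.27132654e+01,  1.97951876e+00, -3.69945681e+01,
        1.78304699e-02,  8.26410076e-03,  9.27449690e-06]), 'position': array([0.27272613, 0.56198743, 0.23071487]), 'tool_rot': array([-3.14045272e+00,  4.16808762e-05,  2.68980568e+00]), 'force': array([-0.24526022, -0.94348059, -0.17329909]), 'moment': array([-0.02675988,  0.02752366, -0.00634756]), 'grip_width': 0.08511330139963091} 0.0187
scene {'fx': 410.1196022392741, 'fy': 410.1196022392741, 'cx': 325.3512795172363, 'cy': 195.41234885261642, 'pose': array([[ 0.71646282, -0.59236583,  0.36848846,  1.02510632],
       [ 0.69756064,  0.6011148 , -0.38996173, -0.45858703],
       [ 0.00949614,  0.53643612,  0.8438875 ,  1.17458734],
       [ 0.        ,  0.        ,  0.        ,  1.        ]])}
top {'fx': 442.5941260744204, 'fy': 442.5941260744204, 'cx': 323.7816906856034, 'cy': 201.42954746824577, 'pose': array([[-0.00510709,  0.99734437, -0.07265073,  0.43212775],
       [-0.99991767, -0.00594845, -0.01136933,  0.03348357],
       [-0.01177129,  0.07258669,  0.99729264,  1.63038785],
       [ 0.        ,  0.        ,  0.        ,  1.        ]])}
```

View pics/scene0.png

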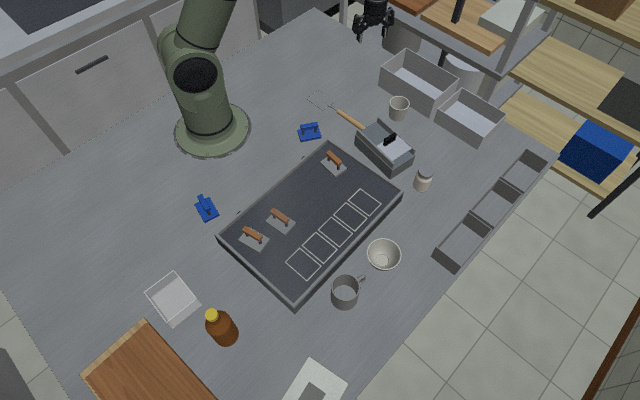

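View pics/top0.png

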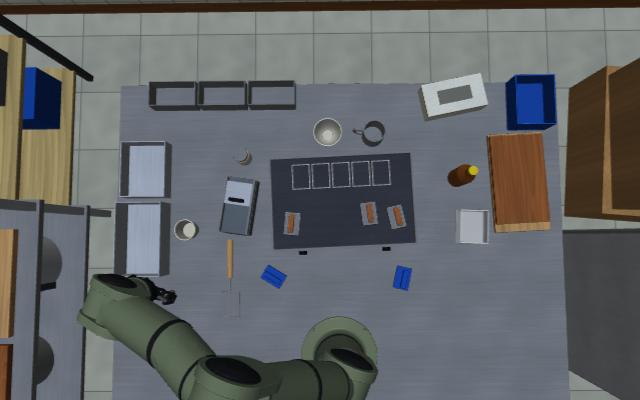

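```bash
cat > h.py <<'E'
import numpy as np, cv2
from workcell import bot
def grab(n): return bot.grab_frame(n).copy()
C={n:bot.get_calibration(n) for n in("scene","top")}
def ray(n,uv):
    c=C[n];P=c["pose"];d=np.array([(uv[0]-c["cx"])/c["fx"],-(uv[1]-c["cy"])/c["fy"],-1.])
    return P[:3,3],P[:3,:3]@d
def cast(n,uv,z):
    o,d=ray(n,uv);return o+d*(z-o[2])/d[2]
def proj(n,p):
    c=C[n];P=c["pose"];q=P[:3,:3].T@(np.asarray(p)-P[:3,3])
    return np.array([c["cx"]+c["fx"]*q[0]/-q[2],c["cy"]-c["fy"]*q[1]/-q[2]])
def orange(im):
    h=cv2.cvtColor(im,cv2.COLOR_BGR2HSV)
    return cv2.inRange(h,(3,110,70),(18,255,255))
def comps(m,lo=20,hi=2000):
    k,l,s,c=cv2.connectedComponentsWithStats(m)
    return [(c[i],s[i],l==i) for i in range(1,k) if lo<=s[i,4]<=hi]
def tri(a,b):
    o1,d1=ray("top",a);o2,d2=ray("scene",b)
    d1=d1/np.linalg.norm(d1);d2=d2/np.linalg.norm(d2)
    A=np.stack([d1,-d2],1);t=np.linalg.lstsq(A,o2-o1,rcond=None)[0]
    p,q=o1+d1*t[0],o2+d2*t[1];return (p+q)/2,np.linalg.norm(p-q)
def crop(im,name,x0,y0,x1,y1,s): cv2.imwrite("pics/"+name,cv2.resize(im[y0:y1,x0:x1],None,fx=s,fy=s,interpolation=cv2.INTER_CUBIC))
E
python3 - <<'E'
from h import *
t=grab("top");s=grab("scene")
crop(t,"t1.png",210,140,420,290,3.8); crop(s,"s1.png",200,100,440,320,3)
for n,im in(("top",t),("scene",s)):
    for c,st,m in comps(orange(im),15,400): 
        pts=np.argwhere(m)[:,::-1].astype(np.float32)
        w=cast(n,c,.103)
        W=np.array([cast(n,p,.103)[:2] for p in pts]);W-=W.mean(0);e,v=np.linalg.eigh(W.T@W)
        print(n,c.round(1),st[4],w.round(4),np.degrees(np.arctan2(v[1,1],v[0,1])).round(1),np.sqrt(e[1]/e[0]).round(1))
# outlines
g=cv2.cvtColor(t,cv2.COLOR_BGR2GRAY)
r=g[150:200,280:400]; m=cv2.inRange(r,110,255)
for c,st,mm in comps(m,10,2000): print(c+[280,150],st)
E
```

```text
top [461.9 170.5] 104 [ 0.6481 -0.4282  0.103 ] 145.4 1.8
top [369.5 212.4] 84 [ 0.5044 -0.1068  0.103 ] -173.3 3.8
top [397.7 216. ] 90 [ 0.4916 -0.2035  0.103 ] -167.7 3.7
top [290.6 222.8] 89 [0.4702 0.1658 0.103 ] 175.4 3.6
top [229.5 258.3] 148 [0.3493 0.3759 0.103 ] -179.4 9.7
top [  3. 370.] 381 [-0.024   1.1432  0.103 ] -178.5 7.8
scene [416.5   4.2] 311 [0.1459 1.0364 0.103 ] 45.2 1.6
scene [427.6  20.6] 37 [0.2517 0.9757 0.103 ] 177.4 3.3
scene [439.3  26.3] 17 [0.3101 0.9787 0.103 ] 168.7 1.7
scene [453.8  34. ] 20 [0.3833 0.9788 0.103 ] 153.6 3.0
scene [461.6  38.5] 17 [0.423  0.9774 0.103 ] 147.9 1.3
scene [471.8  43.5] 17 [0.4706 0.9804 0.103 ] -161.0 2.0
scene [489.6  52.1] 16 [0.5513 0.9856 0.103 ] 78.2 2.6
scene [333.6 157.8] 109 [0.4741 0.1606 0.103 ] 173.8 3.1
scene [251.5 232.9] 127 [ 0.4942 -0.2078  0.103 ] -167.4 3.4
[301.4939759  153.38554217] [  0   0  60   8 166]
[355.4   151.425] [62  0 31  5 80]
[372.  175.5] [92 21  1 10 10]
[352.  177.5] [72 23  1 10 10]
[369.  176.5] [89 22  1 10 10]
[292. 181.] [12 25  1 13 13]
[312. 180.] [32 25  1 11 11]
[329. 180.] [49 25  1 11 11]
[332. 179.] [52 24  1 11 11]
[349.  178.5] [69 24  1 10 10]
[308.16666667 183.66666667] [24 26  6 13 18]
```

```bash
sleep 1
```

```text
(no output)
```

View pics/t1.png

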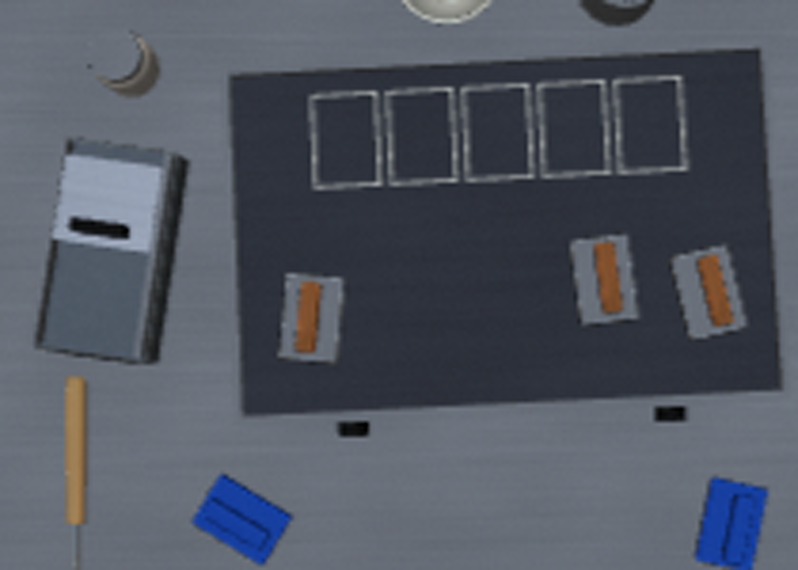

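View pics/s1.png

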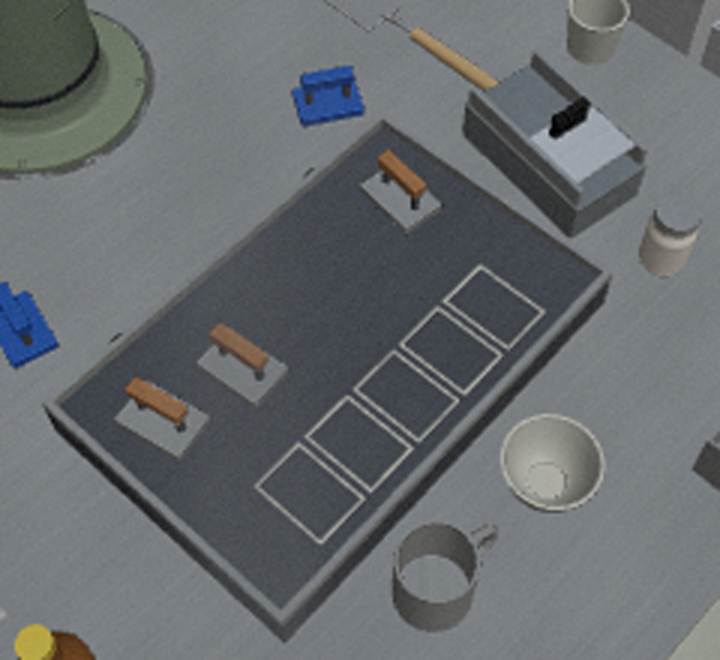

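```bash
python3 - <<'E'
from h import *
t=grab("top");s=grab("scene")
for n,im,poly in (("top",t,[(286,160),(394,154),(397,192),(288,195)]),("scene",s,[(359,184),(389,205),(308,286),(280,265)])):
    g=cv2.cvtColor(im,cv2.COLOR_BGR2GRAY)
    msk=np.zeros_like(g);cv2.fillPoly(msk,[np.array(poly)],255)
    th=cv2.morphologyEx(g,cv2.MORPH_TOPHAT,np.ones((5,5)))
    m=cv2.bitwise_and(cv2.inRange(th,25,255),msk)
    pts=np.argwhere(m)[:,::-1].astype(float)
    W=np.array([cast(n,p,.05)[:2] for p in pts],np.float32)
    r=cv2.minAreaRect(W);print(n,len(pts),r)
    # centerline weighted: fit model of lines: project using rect axes
    # refine by distance to model
    from scipy.optimize import least_squares
    def res(p):
        c,a=p[:2],p[2];R=np.array([[np.cos(a),np.sin(a)],[-np.sin(a),np.cos(a)]])
        q=(W-c)@R.T
        d=[]
        k=np.clip(np.round(q[:,1]/.072),-2,2)*.072
        x,y=np.abs(q[:,0]),np.abs(q[:,1]-k)
        ax=np.where(1,np.minimum(np.abs(x-.0435),np.abs(y-.0305)),0)
        return ax
    f=least_squares(res,[*W.mean(0),-.05],loss="soft_l1",f_scale=.002)
    print(f.x,np.degrees(f.x[2]),np.sqrt(np.mean(f.fun**2)))
    c,a=f.x[:2],f.x[2]
    for k in range(5): print(k+1,(c+np.array([-np.sin(a),np.cos(a)])*.072*(2-k)).round(4))
# plate height centroids of steel bases? tab
for n,im,box in(("top",t,(222,190,252,215)),("scene",s,(378,128,402,150))):
    x0,y0,x1,y1=box
    m=np.zeros(im.shape[:2],np.uint8);m[y0:y1,x0:x1]=cv2.inRange(im[y0:y1,x0:x1].max(2),0,45)
    for c,st,mm in comps(m,5): print(n,c,st,cast(n,c,.118).round(4))
# tri scene/top presses
print([ (x[0].round(1),x[1][4]) for x in comps(orange(s)[100:300,200:420],5)])
E
```

```text
top 708 ((0.6445319652557373, -0.00949162244796753), (0.09257426112890244, 0.35549554228782654), 2.513956308364868)
[ 0.64451782 -0.00958785  0.04416669] 2.53056517190683 0.001747726109975003
1 [0.6382 0.1343]
2 [0.6413 0.0623]
3 [ 0.6445 -0.0096]
4 [ 0.6477 -0.0815]
5 [ 0.6509 -0.1534]
scene 874 ((0.6558011770248413, -0.005628257989883423), (0.11279018223285675, 0.36525842547416687), 2.292349100112915)
[ 0.6463391  -0.01193455  0.04153443] 2.37974726139373 0.005028549304636077
1 [0.6404 0.1319]
2 [0.6433 0.06  ]
3 [ 0.6463 -0.0119]
4 [ 0.6493 -0.0839]
5 [ 0.6523 -0.1558]
top [235.97727273 199.56818182] [229 198  15   4  44] [0.5505 0.3524 0.118 ]
scene [389.1954023  138.77011494] [383 133  13  13  87] [0.5592 0.3412 0.118 ]
[(array([144.1,  16.7]), np.int32(7)), (array([154. ,  23.7]), np.int32(7)), (array([133.7,  57.7]), np.int32(105)), (array([ 51.8, 133.1]), np.int32(129))]
```

```bash
cat >> h.py <<'E'
def go(p,yaw):
    s=bot.observe();y=s["tool_rot"][2]
    dt=-np.degrees((np.radians(yaw)-y+np.pi)%(2*np.pi)-np.pi)/5
    a=np.radians(yaw);X=np.array([np.cos(a),np.sin(a),0]);Y=np.array([np.sin(a),-np.cos(a),0])
    d=(np.asarray(p)-s["position"])/.05
    print("pos",s["position"].round(4),"yaw",np.degrees(y).round(1),"| turn",dt.round(2),"shift",(d@X).round(2),(d@Y).round(2),(-d[2]).round(2))
def presses():
    out=[];t=grab("top");s=grab("scene")
    for c,st,m in comps(orange(t),40,200):
        w=cast("top",c,.1055)
        if not(.38<w[0]<.75 and -.27<w[1]<.25): continue
        W=np.array([cast("top",p,.1055)[:2] for p in np.argwhere(m)[:,::-1]]);W=W-W.mean(0);e,v=np.linalg.eigh(W.T@W)
        a=np.degrees(np.arctan2(v[1,1],v[0,1]));a=(a+90)%180-90
        print("press",w[:2].round(4),"ang",a.round(1),st[4]);out.append(w)
    return t,s
E
python3 - <<'E'
from h import *
presses()
go([.471,.165,.20],175.4)
E
```

```text
press [ 0.5043 -0.1066] ang 6.7 84
press [ 0.4915 -0.2031] ang 12.3 90
press [0.4698 0.1655] ang -5.1 88
pos [0.2729 0.5622 0.2312] yaw 154.1 | turn -4.26 shift -4.59 -7.6 0.62
```

>>> servo_tool(
  targets=[
    [[0,0,0],-1],
    [[0,0,0],-1],
    [[0,0,0],-1],
    [[0,0,0],-1],
    [[0,0,0],-0.26],
    [[-0.6,-0.95,0],0],
    [[-0.6,-0.95,0],0],
    [[-0.6,-0.95,0],0],
    [[-0.6,-0.95,0],0],
    [[-0.6,-0.95,0],0],
    [[-0.6,-0.95,0],0],
    [[-0.6,-0.95,0],0],
  ],
  gripper=0,
  newtons=40,
)

```text
clock: 1.9
position: [0.4563, 0.2124, 0.2316]
tool_rot: [3.141, 0.0, 3.06]
force: [1.2, 0.7, 0.4]
grip_width: 0.0427
```

```bash
python3 - <<'E'
from h import *
go([.470,.1645,.20],175.4)
E
```

```text
pos [0.4563 0.2124 0.2316] yaw 175.3 | turn -0.01 shift -0.35 -0.93 0.63
```

>>> servo_tool(
  targets=[
    [[-0.35,-0.93,0.3],0],
    [[0,0,0.33],0],
    [[0,0,0],0],
    [[0,0,0],0],
  ],
)

```text
clock: 2.4
position: [0.4694, 0.167, 0.2004]
tool_rot: [3.141, 0.0, 3.062]
force: [-0.9, 0.4, 0.1]
grip_width: 0.043
```

```bash
python3 - <<'E'
from h import *
go([.470,.1645,.081],175.2)
s=grab("scene");crop(s,"s2.png",270,70,420,220,4)
E
```

```text
pos [0.4694 0.167  0.2004] yaw 175.4 | turn 0.05 shift -0.02 -0.05 2.39
```

View pics/s2.png

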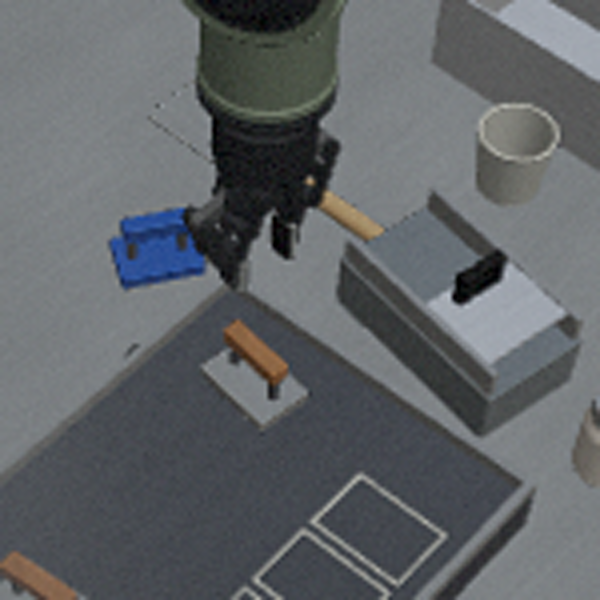

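The open fingers hang above the first press, whose bar is at about (334,158) in the full picture. I'll descend now.

>>> servo_tool(
  targets=[
    [[0,-0.05,0.5],0],
    [[0,0,0.5],0],
    [[0,0,0.5],0],
    [[0,0,0.45],0],
    [[0,0,0.44],0],
    [[0,0,0],0],
    [[0,0,0],0],
  ],
)

```text
clock: 3.32
position: [0.4695, 0.1642, 0.0812]
tool_rot: [3.141, 0.001, 3.062]
force: [-0.2, 0.1, 1.0]
grip_width: 0.0426
```

>>> servo_tool(
  targets=[
    [[0,0,0],0],
    [[0,0,0],0],
    [[0,0,0],0],
    [[0,0,0],0],
    [[0,0,0],0],
    [[0,0,0],0],
  ],
  gripper=-1,
)

```text
clock: 4.08
position: [0.4696, 0.1643, 0.081]
tool_rot: [3.141, 0.001, 3.062]
force: [-0.7, 3.5, 9.3]
grip_width: 0.0174
```

>>> servo_tool(
  targets=[
    [[0,0,-0.3],0],
    [[0,0,-0.5],0],
    [[0,0,-0.6],0],
    [[0,0,0],0],
  ],
)

```text
clock: 4.58
position: [0.4701, 0.164, 0.1526]
tool_rot: [3.14, 0.003, 3.061]
force: [0.0, -0.1, -5.0]
grip_width: 0.0173
```

```bash
python3 - <<'E'
from h import *
go([.6388,.1335,.15],182.5)
E
```

```text
pos [0.4701 0.164  0.1526] yaw 175.4 | turn -1.42 shift -3.35 -0.76 0.05
```

>>> servo_tool(
  targets=[
    [[0,0,0],-0.7],
    [[0,0,0],-0.72],
    [[-0.65,-0.15,0],0],
    [[-0.9,-0.2,0],0],
    [[-0.9,-0.2,0],0],
    [[-0.6,-0.14,0],0],
    [[-0.3,-0.07,0],0],
    [[0,0,0],0],
    [[0,0,0],0],
  ],
)

```text
clock: 5.7
position: [0.6372, 0.1333, 0.1497]
tool_rot: [-3.141, -0.001, -3.097]
force: [0.3, 0.0, -3.9]
grip_width: 0.0173
```

```bash
python3 - <<'E'
from h import *
go([.6388,.1335,.0815],182.5)
t,s=presses()
crop(s,"s3.png",300,100,440,220,5)
E
```

```text
pos [0.6372 0.1333 0.1497] yaw -177.5 | turn 0.01 shift -0.03 0.0 1.36
press [ 0.5043 -0.1066] ang 6.7 84
press [ 0.4916 -0.2031] ang 12.0 90
```

View pics/s3.png

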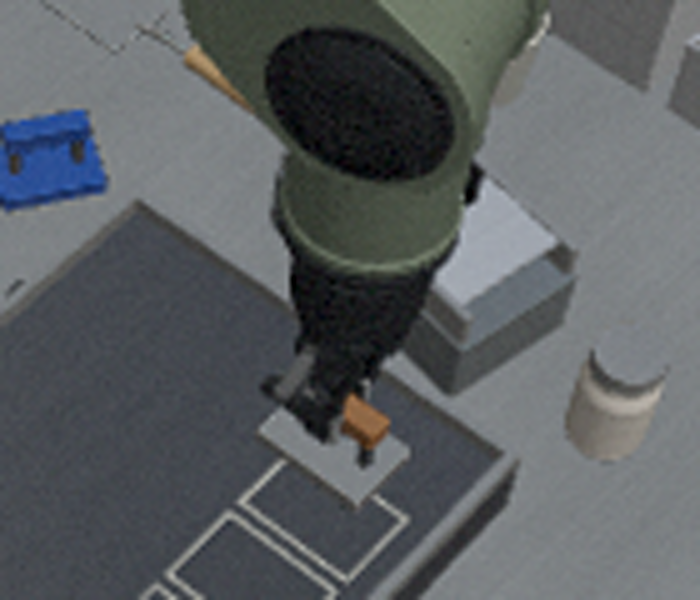

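The press is held level above place 1. Lowering.

>>> servo_tool(
  targets=[
    [[-0.03,0,0.4],0],
    [[0,0,0.4],0],
    [[0,0,0.3],0],
    [[0,0,0.15],0],
    [[0,0,0.1],0],
    [[0,0,0],0],
    [[0,0,0],0],
  ],
)

```text
clock: 6.68
position: [0.6399, 0.1333, 0.0833]
tool_rot: [3.141, 0.001, -3.098]
force: [0.1, -1.1, -4.5]
grip_width: 0.0171
```

```bash
python3 - <<'E'
from h import *
go([.6388,.1335,.0812],182.5)
t,s=presses()
crop(s,"s4.png",300,100,440,220,5)
E
```

```text
pos [0.6399 0.1333 0.0833] yaw -177.5 | turn 0.0 shift 0.02 0.01 0.04
press [ 0.5043 -0.1066] ang 6.7 84
press [ 0.4914 -0.203 ] ang 12.3 89
```

View pics/s4.png

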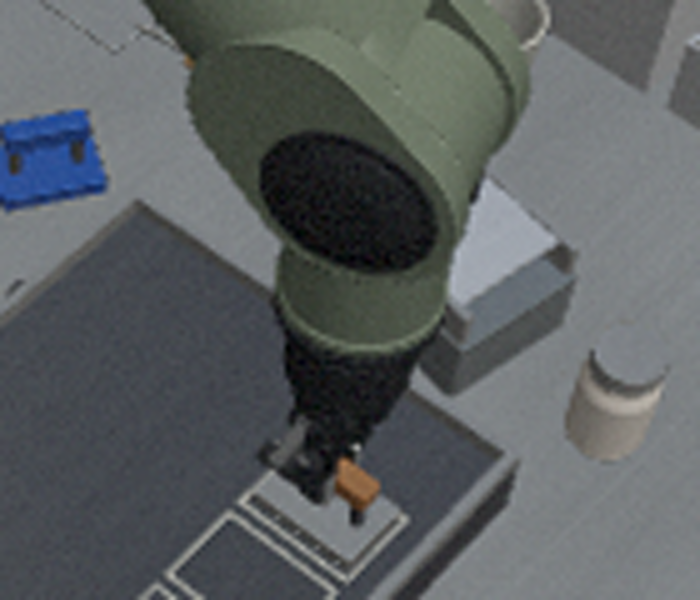

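>>> servo_tool(
  targets=[
    [[0,0,0.04],0],
    [[0,0,0.02],0],
    [[0,0,0],0],
  ],
)

```text
clock: 7.15
position: [0.6398, 0.1336, 0.081]
tool_rot: [3.141, 0.001, -3.098]
force: [-7.9, -0.1, 16.5]
grip_width: 0.017
```

>>> servo_tool(
  targets=[
    [[0,0,0],0],
    [[0,0,0],0],
    [[0,0,0],0],
    [[0,0,-0.3],0],
    [[0,0,-0.7],0],
    [[0,0,-1],0],
    [[-0.0,-0.9,-0.4],0],
    [[0.5,-1,0],0],
    [[0.5,-1,0],0],
    [[0.5,-0.9,0],0],
    [[0,0,0],0],
  ],
  gripper=0,
)

```text
clock: 8.52
position: [0.5718, -0.0641, 0.2012]
tool_rot: [-3.14, 0.001, -3.103]
force: [0.3, -0.1, -0.3]
grip_width: 0.0425
```

```bash
python3 - <<'E'
from h import *
t,s=presses()
crop(s,"s5.png",300,100,440,220,5)
crop(t,"t5.png",210,140,420,290,3.8)
go([.504,-.107,.15],186.7)
E
```

```text
press [0.6387 0.1347] ang 4.0 83
press [ 0.4915 -0.2031] ang 12.3 90
pos [ 0.5733 -0.06    0.2008] yaw -177.5 | turn -0.85 shift 1.49 -0.77 1.02
```

View pics/s5.png

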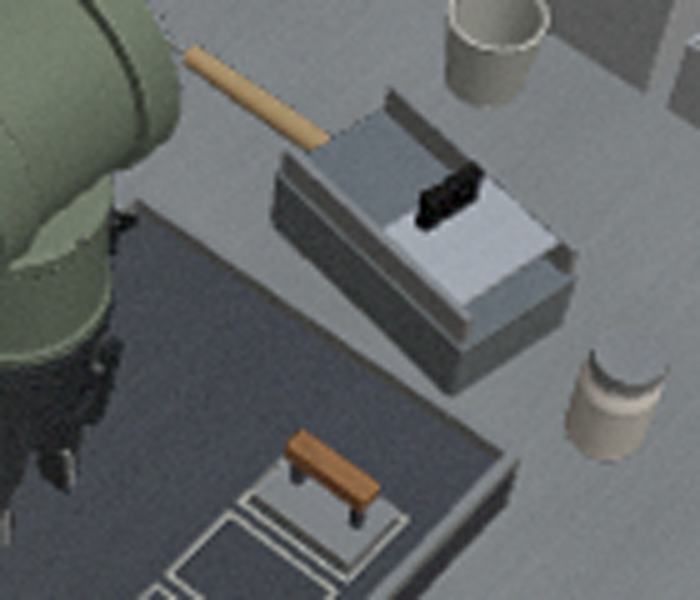

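View pics/t5.png

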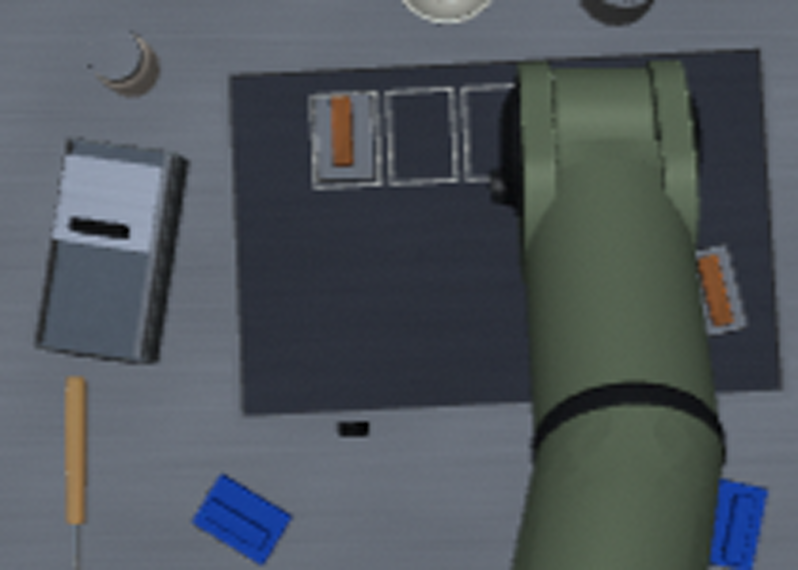

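>>> servo_tool(
  targets=[
    [[0,0,0],-0.85],
    [[0.7,-0.4,0.2],0],
    [[0.78,-0.41,0.4],0],
    [[0,0,0.4],0],
    [[0,0,0],0],
    [[0,0,0],0],
  ],
)

```text
clock: 9.38
position: [0.5053, -0.1079, 0.1505]
tool_rot: [3.142, 0.001, -3.022]
force: [0.1, 0.5, 0.7]
grip_width: 0.0429
```

```bash
python3 - <<'E'
from h import *
t,s=presses()
print([(x[0].round(1),x[1][4]) for x in comps(orange(s)[150:300,200:420],5)])
crop(s,"s6.png",200,130,340,250,5)
go([.505,-.1076,.081],186.7)
E
```

```text
press [0.6383 0.1348] ang 4.4 83
[(array([165.8,  43.5]), np.int32(126)), (array([82.4, 66.5]), np.int32(28)), (array([51.7, 83.1]), np.int32(129))]
pos [ 0.5051 -0.1082  0.1505] yaw -173.2 | turn 0.02 shift 0.0 0.01 1.39
```

View pics/s6.png

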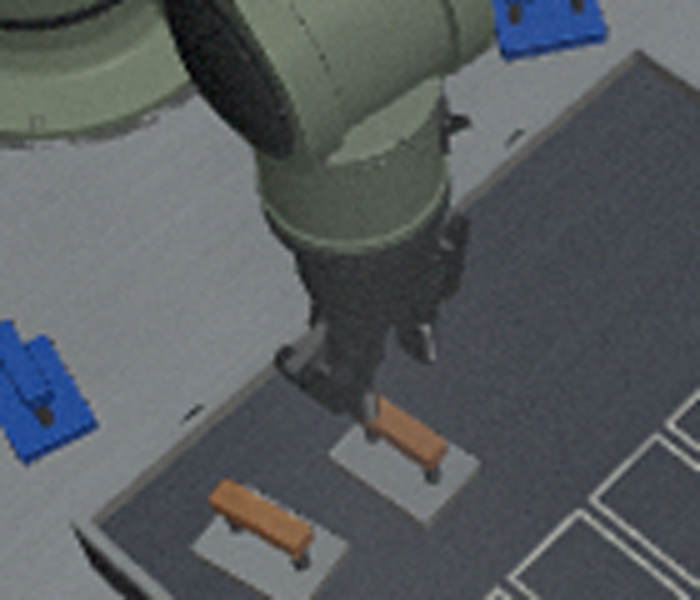

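Fingers are straddling the second press, still at its place. Descend and grip.

>>> servo_tool(
  targets=[
    [[0,0,0.4],0],
    [[0,0,0.4],0],
    [[0,0,0.3],0],
    [[0,0,0.2],0],
    [[0,0,0.09],0],
    [[0,0,0],0],
    [[0,0,0],0],
  ],
)

```text
clock: 10.35
position: [0.5046, -0.1089, 0.0807]
tool_rot: [-3.141, 0.001, -3.024]
force: [0.1, 0.4, 0.2]
grip_width: 0.0429
```

>>> servo_tool(
  targets=[
    [[0,0,0],0],
    [[0,0,0],0],
    [[0,0,0],0],
    [[0,0,0],0],
    [[0,0,0],0],
    [[0,0,0],0],
  ],
  gripper=-1,
)

```text
clock: 11.1
position: [0.5045, -0.1087, 0.0806]
tool_rot: [3.142, 0.0, -3.023]
force: [0.0, 2.5, 5.9]
grip_width: 0.0172
```

>>> servo_tool(
  targets=[
    [[0,0,-0.3],0],
    [[0,0,-0.5],0],
    [[0,0,-0.6],0],
    [[0,0,0],0],
  ],
)

```text
clock: 11.6
position: [0.5052, -0.1091, 0.1525]
tool_rot: [-3.141, 0.003, -3.024]
force: [0.5, -0.2, -4.0]
grip_width: 0.0173
```

```bash
python3 - <<'E'
from h import *
go([.6418,.0612,.15],182.4)
E
```

```text
pos [ 0.5052 -0.1091  0.1525] yaw -173.3 | turn 0.87 shift -2.87 3.29 0.05
```

>>> servo_tool(
  targets=[
    [[0,0,0],0.87],
    [[-0.3,0.35,0],0],
    [[-0.7,0.8,0],0],
    [[-0.8,0.9,0],0],
    [[-0.7,0.8,0],0],
    [[-0.37,0.44,0],0],
    [[0,0,0],0],
    [[0,0,0],0],
  ],
)

```text
clock: 12.6
position: [0.64, 0.0607, 0.1495]
tool_rot: [-3.141, -0.002, -3.1]
force: [0.5, -0.2, -5.0]
grip_width: 0.0171
```

```bash
python3 - <<'E'
from h import *
go([.6418,.0612,.0808],182.4)
E
```

```text
pos [0.64   0.0607 0.1495] yaw -177.6 | turn -0.0 shift -0.04 0.01 1.37
```

>>> servo_tool(
  targets=[
    [[-0.02,0.01,0.4],0],
    [[0,0,0.4],0],
    [[0,0,0.3],0],
    [[0,0,0.15],0],
    [[0,0,0.1],0],
    [[0,0,0.03],0],
    [[0,0,0],0],
    [[0,0,0],0],
  ],
)

```text
clock: 13.6
position: [0.642, 0.0622, 0.0817]
tool_rot: [3.142, 0.001, -3.099]
force: [0.2, 0.8, -4.2]
grip_width: 0.017
```

```bash
python3 - <<'E'
from h import *
go([.6418,.0612,.0808],182.4)
E
```

```text
pos [0.642  0.0622 0.0817] yaw -177.6 | turn 0.0 shift 0.0 -0.02 0.02
```

>>> servo_tool(
  targets=[
    [[0,-0.01,0.03],0],
    [[0,0,0],0],
    [[0,0,0],0],
  ],
)

```text
clock: 13.98
position: [0.6421, 0.0621, 0.0806]
tool_rot: [3.141, 0.001, -3.099]
force: [-3.9, 2.0, 5.6]
grip_width: 0.0173
```

>>> servo_tool(
  targets=[
    [[0,0,0],0],
    [[0,0,0],0],
    [[0,0,0],0],
    [[0,0,-0.3],0],
    [[0,0,-0.7],0],
    [[0,0,-1],0],
    [[0.5,-0.9,-0.4],0],
    [[0.9,-1,0],0],
    [[0.8,-1,0],0],
    [[0.5,-0.9,0],0],
    [[0,0,0],0],
  ],
  gripper=0,
)

```text
clock: 15.35
position: [0.5174, -0.1328, 0.2012]
tool_rot: [-3.14, 0.001, -3.105]
force: [0.3, 2.2, -0.1]
grip_width: 0.0425
```

```bash
python3 - <<'E'
from h import *
t,s=presses()
print([(x[0].round(1),x[1][4]) for x in comps(orange(s)[150:300,200:420],5)])
crop(s,"s7.png",200,130,400,290,4)
crop(t,"t7.png",210,140,420,290,3.8)
go([.4925,-.204,.15],192.0)
E
```

```text
press [0.6387 0.1347] ang 4.0 83
press [0.6408 0.0633] ang 2.9 82
[(array([165.8,  43.6]), np.int32(127)), (array([151. ,  58.2]), np.int32(129)), (array([51.4, 82.9]), np.int32(130))]
pos [ 0.5192 -0.129   0.2007] yaw -177.6 | turn -1.93 shift 0.83 -1.36 1.01
```

View pics/s7.png

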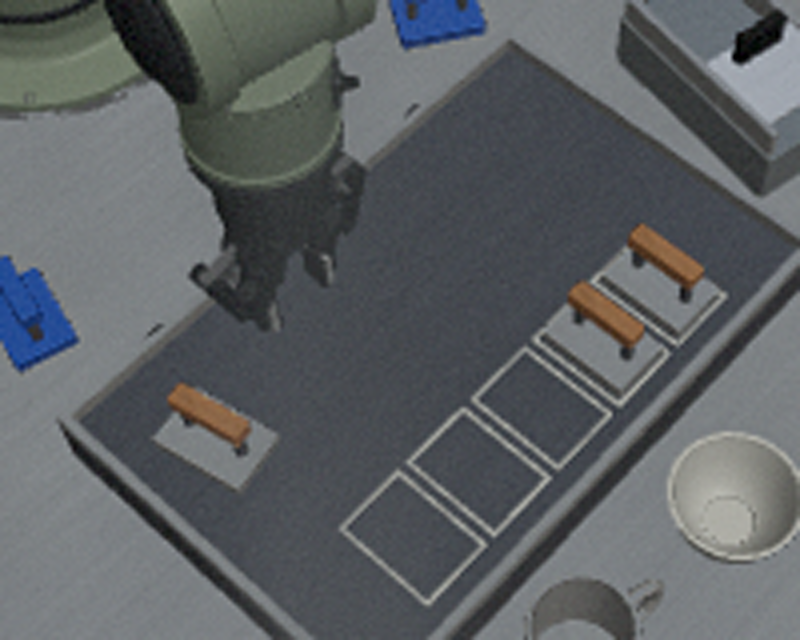

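View pics/t7.png

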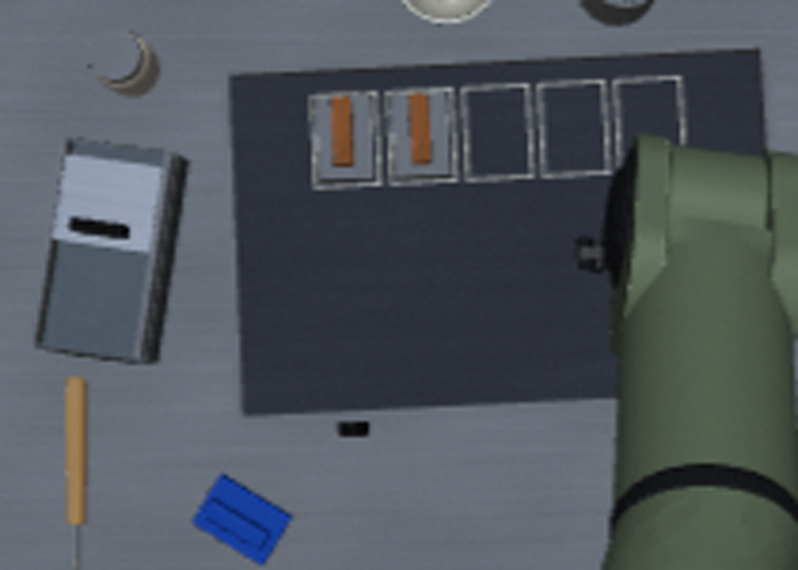

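Two presses stand inside outlines 1 and 2. The third is unmoved, at (251,233) in the scene picture.

>>> servo_tool(
  targets=[
    [[0,0,0],-1],
    [[0,0,0],-0.93],
    [[0.4,-0.68,0.3],0],
    [[0.43,-0.68,0.3],0],
    [[0,0,0.4],0],
    [[0,0,0],0],
    [[0,0,0],0],
  ],
)

```text
clock: 16.32
position: [0.4934, -0.2031, 0.1505]
tool_rot: [-3.142, 0.001, -2.929]
force: [0.8, -0.4, 1.0]
grip_width: 0.043
```

```bash
python3 - <<'E'
from h import *
s=grab("scene")
print([(x[0].round(1),x[1][4]) for x in comps(orange(s)[150:300,200:420],5)])
crop(s,"s8.png",200,130,400,290,4)
go([.4925,-.204,.081],192.0)
E
```

```text
[(array([165.8,  43.5]), np.int32(128)), (array([150.9,  58. ]), np.int32(130)), (array([53.8, 84.2]), np.int32(98))]
pos [ 0.4934 -0.2033  0.1507] yaw -167.8 | turn 0.03 shift 0.02 -0.01 1.39
```

View pics/s8.png

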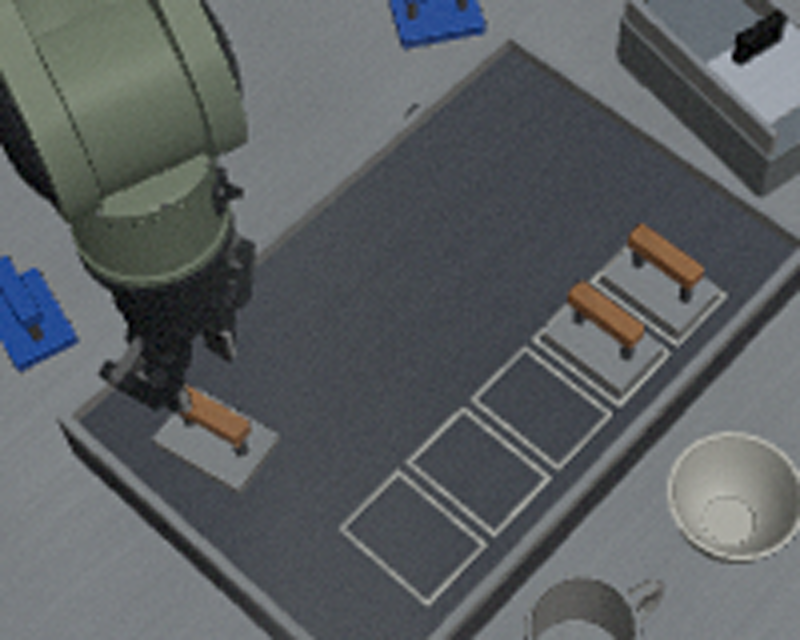

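The fingers are above the third press. Descend, grip and lift.

>>> servo_tool(
  targets=[
    [[0.02,-0.01,0.4],0],
    [[0,0,0.4],0],
    [[0,0,0.3],0],
    [[0,0,0.2],0],
    [[0,0,0.09],0],
    [[0,0,0],0],
    [[0,0,0],0],
  ],
)

```text
clock: 17.25
position: [0.4918, -0.2049, 0.0808]
tool_rot: [-3.141, 0.001, -2.931]
force: [0.4, -0.1, -0.2]
grip_width: 0.0426
```

>>> servo_tool(
  targets=[
    [[0,0,0],0],
    [[0,0,0],0],
    [[0,0,0],0],
    [[0,0,0],0],
    [[0,0,0],0],
    [[0,0,0],0],
  ],
  gripper=-1,
)

```text
clock: 18.0
position: [0.4917, -0.205, 0.0807]
tool_rot: [-3.141, 0.0, -2.931]
force: [-0.8, -0.7, 6.4]
grip_width: 0.0174
```

>>> servo_tool(
  targets=[
    [[0,0,-0.3],0],
    [[0,0,-0.5],0],
    [[0,0,-0.6],0],
    [[0,0,0],0],
  ],
)

```text
clock: 18.5
position: [0.4925, -0.2052, 0.1526]
tool_rot: [-3.14, 0.003, -2.931]
force: [-0.1, 0.3, -5.5]
grip_width: 0.0174
```

```bash
python3 - <<'E'
from h import *
go([.6452,-.0106,.15],182.4)
E
```

```text
pos [ 0.4925 -0.2052  0.1526] yaw -168.0 | turn 1.93 shift -3.21 3.76 0.05
```

>>> servo_tool(
  targets=[
    [[0,0,0],1],
    [[0,0,0],0.93],
    [[-0.4,0.45,0],0],
    [[-0.7,0.85,0],0],
    [[-0.8,0.9,0],0],
    [[-0.8,0.9,0],0],
    [[-0.5,0.66,0],0],
    [[0,0,0],0],
    [[0,0,0],0],
  ],
)

```text
clock: 19.62
position: [0.6428, -0.0107, 0.1494]
tool_rot: [-3.141, -0.002, -3.1]
force: [-0.7, -0.7, -5.3]
grip_width: 0.0172
```

```bash
python3 - <<'E'
from h import *
go([.6448,-.0106,.0808],182.4)
E
```

```text
pos [ 0.6428 -0.0107  0.1494] yaw -177.6 | turn 0.0 shift -0.04 0.0 1.37
```

>>> servo_tool(
  targets=[
    [[-0.02,0,0.4],0],
    [[0,0,0.4],0],
    [[0,0,0.3],0],
    [[0,0,0.15],0],
    [[0,0,0.1],0],
    [[0,0,0.03],0],
    [[0,0,0],0],
    [[0,0,0],0],
  ],
)

```text
clock: 20.62
position: [0.6447, -0.0102, 0.0817]
tool_rot: [-3.142, 0.001, -3.1]
force: [0.5, 0.0, -3.8]
grip_width: 0.0175
```

>>> servo_tool(
  targets=[
    [[0,0,0.02],0],
    [[0,0,0],0],
    [[0,0,0],0],
  ],
)

```text
clock: 21.0
position: [0.6447, -0.0103, 0.0807]
tool_rot: [-3.142, 0.0, -3.1]
force: [-3.0, -0.2, 5.4]
grip_width: 0.0171
```

>>> servo_tool(
  targets=[
    [[0,0,0],0],
    [[0,0,0],0],
    [[0,0,0],0],
    [[0,0,-0.3],0],
    [[0,0,-0.7],0],
    [[0,0,-1],0],
    [[0.5,-0.9,-0.4],0],
    [[0.9,-1,0],0],
    [[0.8,-1,0],0],
    [[0.5,-0.9,0],0],
    [[0,0,0],0],
    [[0,0,0],0],
  ],
  gripper=0,
)

```text
clock: 22.5
position: [0.5221, -0.2004, 0.2011]
tool_rot: [3.141, 0.001, -3.099]
force: [0.1, 0.4, 0.3]
grip_width: 0.0427
```

```bash
python3 - <<'E'
from h import *
t,s=presses()
crop(s,"s9.png",200,100,440,300,3.3)
crop(t,"t9.png",215,145,405,255,4.2)
E
```

```text
press [0.6406 0.0634] ang 2.6 83
press [ 0.6431 -0.0092] ang 2.9 82
press [0.6383 0.1347] ang 4.3 82
```

View pics/s9.png

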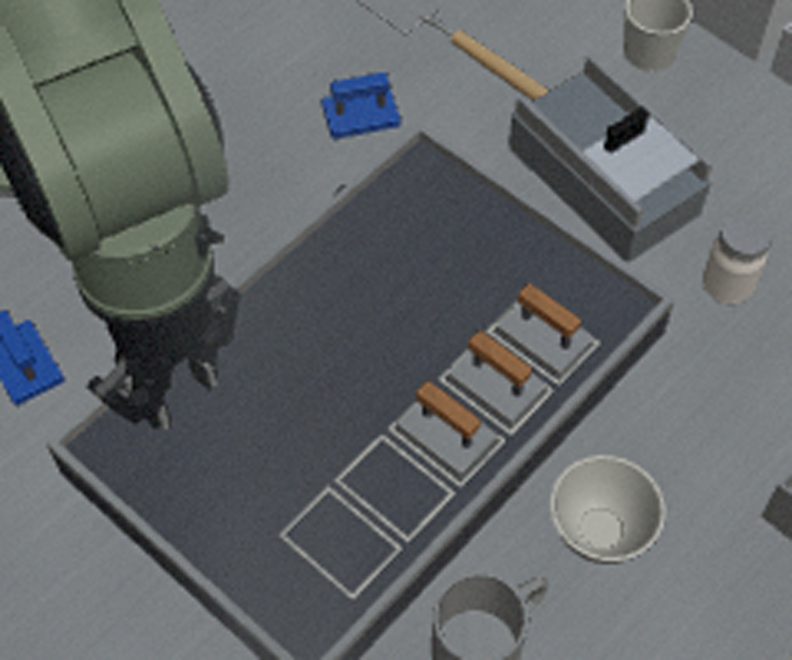

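View pics/t9.png

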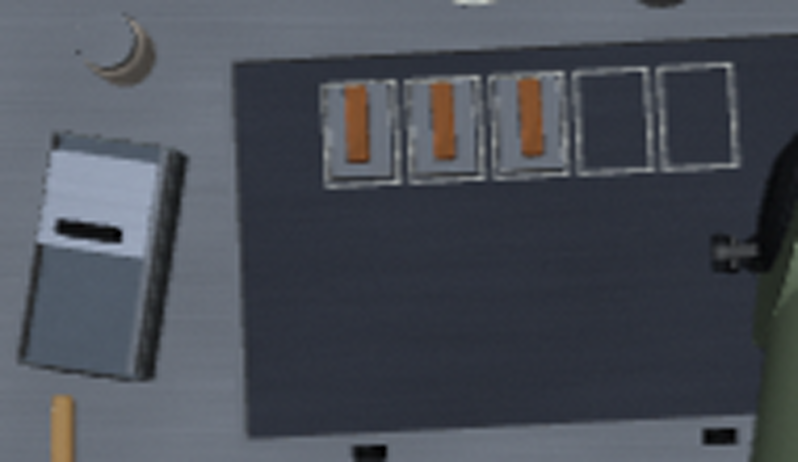

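The scene and top pictures show three presses square inside outlines 1–3. The cover is about shut, with its tab near (236,199) in the top picture. Next I'll measure the control box.

```bash
python3 - <<'E'
from h import *
t=grab("top");s=grab("scene")
# plate: bright bluish white
g=cv2.cvtColor(t,cv2.COLOR_BGR2GRAY);print(g[178:240:4,238])
m=np.zeros_like(g);m[172:215,215:262]=cv2.inRange(g[172:215,215:262],140,255)
for c,st,mm in comps(m,100):
    W=np.array([cast("top",p,.086)[:2] for p in np.argwhere(mm)[:,::-1]],np.float32)
    print("plate top",c,st,W.mean(0),cv2.minAreaRect(W))
gs=cv2.cvtColor(s,cv2.COLOR_BGR2GRAY)
m=np.zeros_like(gs);m[125:170,370:420]=cv2.inRange(gs[125:170,370:420],140,255)
for c,st,mm in comps(m,100):
    W=np.array([cast("scene",p,.086)[:2] for p in np.argwhere(mm)[:,::-1]],np.float32)
    print("plate scene",c,st,W.mean(0),cv2.minAreaRect(W))
# tab
for n,im,(x0,y0,x1,y1) in(("top",t,(222,190,252,215)),("scene",s,(378,128,402,150))):
    m=np.zeros(im.shape[:2],np.uint8);m[y0:y1,x0:x1]=cv2.inRange(im[y0:y1,x0:x1].max(2),0,60)
    for c,st,mm in comps(m,15):
        P=np.argwhere(mm)[:,::-1]
        r=cv2.minAreaRect(P.astype(np.float32));print(n,c,st,r)
        for q in cv2.boxPoints(r): print(cast(n,q,.118)[:2].round(4),end=" ")
        print(cast(n,c,.11)[:2])
        tt=c if n=="top" else tt
        if n=="top": a=c
        else: print(tri(a,c))
# whole box from top: dark right side + rails: contour corners by hand later
crop(t,"box.png",212,165,262,240,8)
E
```

```text
[ 96 146 160 161 160 100  96  90  88  90  88  89  88  87  46 108]
plate top [238.10386965 191.97352342] [224 181  28  25 491] [0.5797527 0.3518742] ((0.5760505795478821, 0.35292449593544006), (0.08897014707326889, 0.0790889635682106), 81.48751831054688)
plate scene [394.25621891 148.36069652] [377 136  34  25 402] [0.5843219 0.3448664] ((0.5794610381126404, 0.34935614466667175), (0.09034238010644913, 0.08083470165729523), 79.86827087402344)
top [236.07843137 199.74509804] [229 198  15   5  51] ((236.03997802734375, 199.71998596191406), (14.424979209899902, 3.3941125869750977), 8.13010311126709)
[0.5479 0.3775] [0.5594 0.376 ] [0.5521 0.3267] [0.5405 0.3283] [0.55052411 0.35368836]
scene [389.22580645 138.78494624] [383 133  14  13  93] ((389.30340576171875, 138.68539428710938), (6.783986568450928, 16.32396697998047), 57.9946174621582)
[0.5425 0.3163] [0.5514 0.3786] [0.5761 0.3673] [0.5669 0.3057] [0.55582367 0.34726387]
(array([0.55117093, 0.35579237, 0.0990428 ]), np.float64(0.000568442315918948))
```

View pics/box.png

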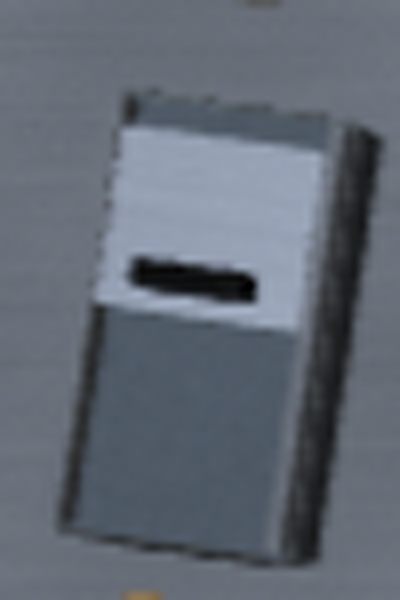

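```bash
python3 - <<'E'
from h import *
f=cast("top",(241,177.9),.06);n=cast("top",(234.2,233.1),.06);m=(f+n)/2
a=np.radians(-8.7);X=np.array([np.cos(a),np.sin(a),0])
print(f,n,m,np.linalg.norm(f-n),"button",m+.045*X)
go([.580,.3515,.20],171.3)
E
```

```text
[0.63274112 0.34728985 0.06      ] [0.43576755 0.36979383 0.06      ] [0.53425434 0.35854184 0.06      ] 0.19825492671052547 button [0.57873656 0.3517351  0.06      ]
pos [ 0.5221 -0.1998  0.2004] yaw -177.5 | turn 2.24 shift 0.52 11.07 0.01
```

>>> servo_tool(
  targets=[
    [[0,0,0],1],
    [[0,0,0],1],
    [[0,0,0],0.24],
    [[0.05,0.7,0],0],
    [[0.05,1,0],0],
    [[0.05,1,0],0],
    [[0.05,1,0],0],
    [[0.05,1,0],0],
    [[0.05,1,0],0],
    [[0.05,1,0],0],
    [[0.05,1,0],0],
    [[0.05,1,0],0],
  ],
  gripper=-1,
)

```text
clock: 24.2
position: [0.5657, 0.2346, 0.2003]
tool_rot: [3.142, 0.0, 2.99]
force: [1.4, -0.1, -0.2]
grip_width: 0.0002
```

```bash
python3 - <<'E'
from h import *
go([.580,.3515,.15],171.3)
E
```

```text
pos [0.5657 0.2346 0.2003] yaw 171.3 | turn 0.01 shift 0.07 2.35 1.01
```

>>> servo_tool(
  targets=[
    [[0.03,0.9,0],0],
    [[0.03,0.9,0],0],
    [[0,0.55,0.2],0],
    [[0,0,0.4],0],
    [[0,0,0.4],0],
    [[0,0,0],0],
    [[0,0,0],0],
  ],
)

```text
clock: 25.08
position: [0.5812, 0.3489, 0.1509]
tool_rot: [3.141, 0.0, 2.988]
force: [0.0, 0.6, 0.8]
grip_width: 0.0002
```

```bash
python3 - <<'E'
from h import *
go([.580,.3515,.091],171.3)
s=grab("scene");crop(s,"s10.png",300,60,460,200,5)
t=grab("top");crop(t,"t10.png",200,150,400,260,4)
E
```

```text
pos [0.5812 0.3489 0.1509] yaw 171.2 | turn -0.02 shift 0.03 0.05 1.2
```

View pics/s10.png

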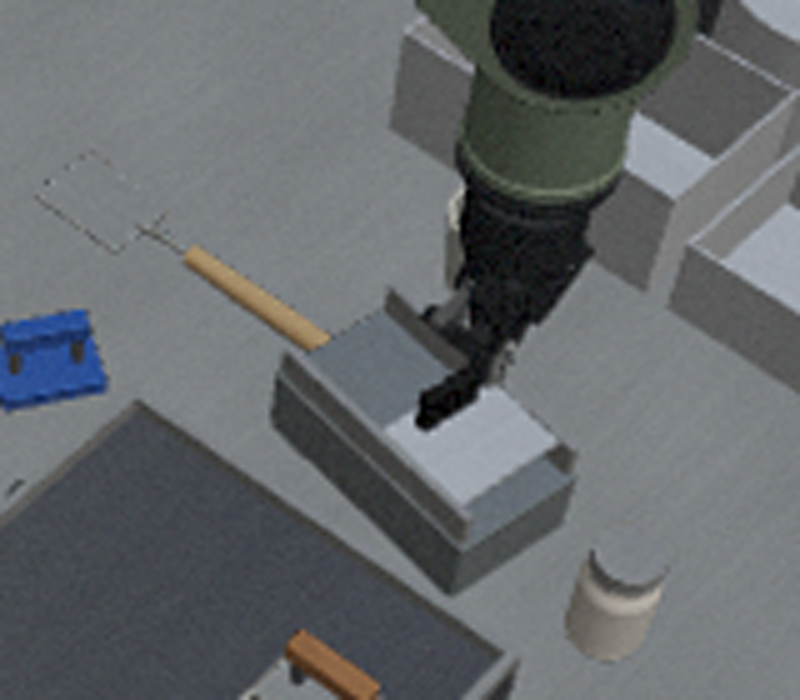

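Closed fingers hover just past the tab. Lower behind it.

>>> servo_tool(
  targets=[
    [[0,0.05,0.4],0],
    [[0,0,0.4],0],
    [[0,0,0.25],0],
    [[0,0,0.12],0],
    [[0,0,0],0],
    [[0,0,0],0],
  ],
)

```text
clock: 25.92
position: [0.5815, 0.3517, 0.0924]
tool_rot: [3.141, 0.001, 2.988]
force: [0.2, 0.6, -0.0]
grip_width: 0.0003
```

>>> servo_tool(
  targets=[
    [[0.1,0,0],0],
    [[0.1,0,0],0],
    [[0.1,0,0],0],
    [[0.15,0,0],0],
    [[0.15,0,0],0],
    [[0.2,0,0],0],
  ],
)

```text
clock: 26.68
position: [0.5412, 0.3577, 0.0919]
tool_rot: [3.141, 0.0, 2.988]
force: [2.0, -1.2, 1.7]
grip_width: -0.0002
```

>>> servo_tool(
  targets=[
    [[0.2,0,0],0],
    [[0.2,0,0],0],
    [[0.2,0,0],0],
    [[0.2,0,0],0],
    [[0.1,0,0],0],
    [[0,0,0],0],
  ],
)

```text
clock: 27.42
position: [0.4967, 0.3649, 0.0918]
tool_rot: [3.142, -0.0, 2.989]
force: [0.2, 0.9, -0.2]
grip_width: 0.0001
```

>>> servo_tool(
  targets=[
    [[0.05,0,0],0],
    [[0.05,0,0],0],
    [[0,0,0],0],
  ],
)

```text
clock: 27.8
position: [0.4938, 0.3652, 0.0919]
tool_rot: [3.14, 0.003, 2.987]
force: [10.5, 0.6, -5.9]
grip_width: -0.0001
```

>>> servo_tool(
  targets=[
    [[0.02,0,0],0],
    [[0,0,0],0],
    [[0,0,0],0],
  ],
)

```text
clock: 28.18
position: [0.4937, 0.3651, 0.0919]
tool_rot: [3.14, 0.004, 2.987]
force: [16.4, 0.4, -8.7]
grip_width: -0.0002
```

>>> servo_tool(
  targets=[
    [[-0.2,0,0],0],
    [[-0.2,0,-0.2],0],
    [[0,0,-0.8],0],
    [[0,-0.5,-1],0],
    [[0,-1,-0.4],0],
    [[0,-1,0],0],
    [[0,-1,0],0],
    [[0,0,0],0],
  ],
)

```text
clock: 29.18
position: [0.4845, 0.1858, 0.2129]
tool_rot: [-3.141, 0.001, 2.983]
force: [-0.4, 0.3, 0.0]
grip_width: -0.0001
```

```bash
python3 - <<'E'
from h import *
t,s=presses()
crop(t,"t11.png",200,150,400,260,4)
crop(s,"s11.png",300,60,460,200,5)
for n,im,(x0,y0,x1,y1) in(("top",t,(222,170,262,212)),("scene",s,(370,125,420,175))):
    g=cv2.cvtColor(im,cv2.COLOR_BGR2GRAY);m=np.zeros_like(g);m[y0:y1,x0:x1]=cv2.inRange(g[y0:y1,x0:x1],140,255)
    for c,st,mm in comps(m,30):print(n,c,st,cast(n,c,.078)[:2])
E
```

```text
press [0.6384 0.1346] ang 3.7 82
press [0.6408 0.0633] ang 2.9 82
press [ 0.6433 -0.0093] ang 3.2 81
top [238.18181818 192.41818182] [234 189   9   8  55] [0.57891493 0.35322599]
top [229.70588235 207.31932773] [223 203  15   9 119] [0.52639165 0.38267924]
scene [380.97546012 134.95398773] [370 125  26  22 326] [0.51001873 0.36463686]
scene [394.11764706 148.31372549] [390 145   9   8  51] [0.58070084 0.35042443]
```

View pics/t11.png

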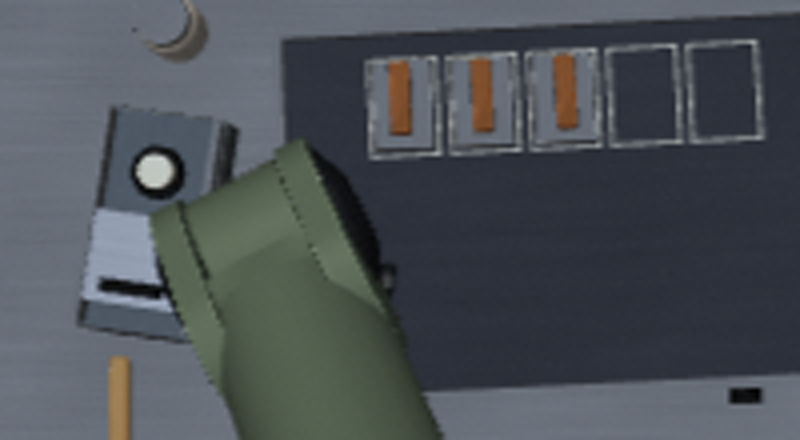

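View pics/s11.png

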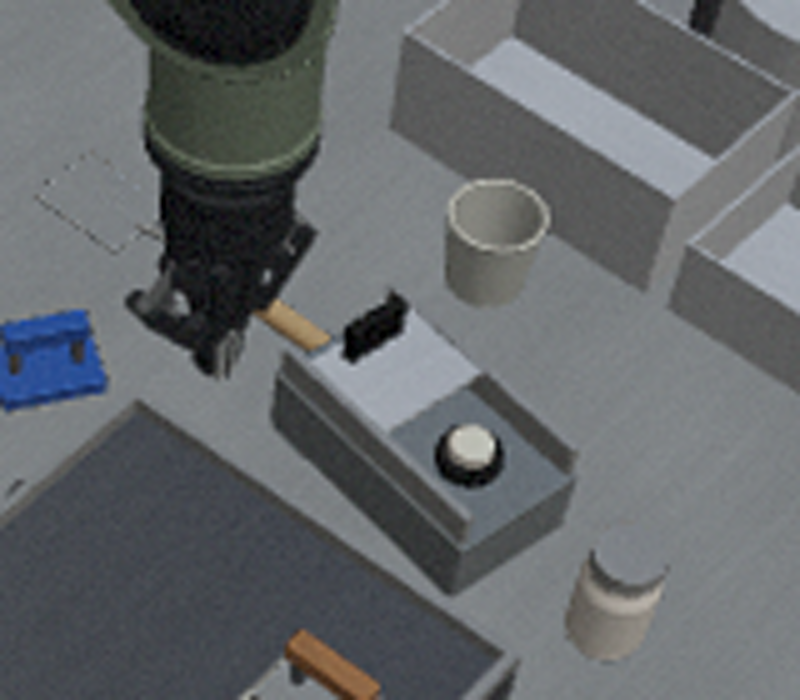

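The cover is fully open. The button is clear at (238,192) in the top picture and triangulates to about (0.580, 0.352).

```bash
python3 - <<'E'
from h import *
go([.580,.3515,.15],171.3)
E
```

```text
pos [0.4847 0.1894 0.2126] yaw 171.2 | turn -0.03 shift -1.39 3.49 1.25
```

>>> servo_tool(
  targets=[
    [[-0.3,0.8,0],0],
    [[-0.4,0.9,0],0],
    [[-0.4,0.9,0.2],0],
    [[-0.29,0.89,0.4],0],
    [[0,0,0.4],0],
    [[0,0,0.25],0],
    [[0,0,0],0],
    [[0,0,0],0],
  ],
)

```text
clock: 30.28
position: [0.58, 0.351, 0.1504]
tool_rot: [3.141, 0.001, 2.987]
force: [0.2, -0.1, 0.6]
grip_width: 0.0001
```

```bash
python3 - <<'E'
from h import *
go([.580,.3515,.083],171.3)
E
```

```text
pos [0.58   0.351  0.1504] yaw 171.2 | turn -0.03 shift 0.0 0.01 1.35
```

>>> servo_tool(
  targets=[
    [[0,0.01,0.4],0],
    [[0,0,0.4],0],
    [[0,0,0.3],0],
    [[0,0,0.2],0],
    [[0,0,0.05],0],
    [[0,0,0],0],
    [[0,0,0],0],
  ],
)

```text
clock: 31.15
position: [0.58, 0.3519, 0.0823]
tool_rot: [3.141, 0.001, 2.988]
force: [-0.6, -0.5, 0.4]
grip_width: -0.0003
```

>>> servo_tool(
  targets=[
    [[0,0,0.05],0],
    [[0,0,0.05],0],
    [[0,0,0.05],0],
    [[0,0,0.03],0],
    [[0,0,0],0],
    [[0,0,0],0],
  ],
)

```text
clock: 31.9
position: [0.5803, 0.3522, 0.0755]
tool_rot: [3.14, 0.001, 2.988]
force: [-11.9, -6.6, 40.3]
grip_width: 0.0001
```

```bash
python3 - <<'E'
from h import *
o=bot.observe();print(o["position"],o["force"],o["moment"])
s=grab("scene");crop(s,"s12.png",350,80,440,190,5.4)
t=grab("top");crop(t,"t12.png",200,150,400,260,4)
E
```

```text
[0.58025585 0.35218712 0.07549448] [-11.93914136  -6.64632298  40.31788823] [-1.4750382   2.62840005 -0.01761325]
```

View pics/s12.png

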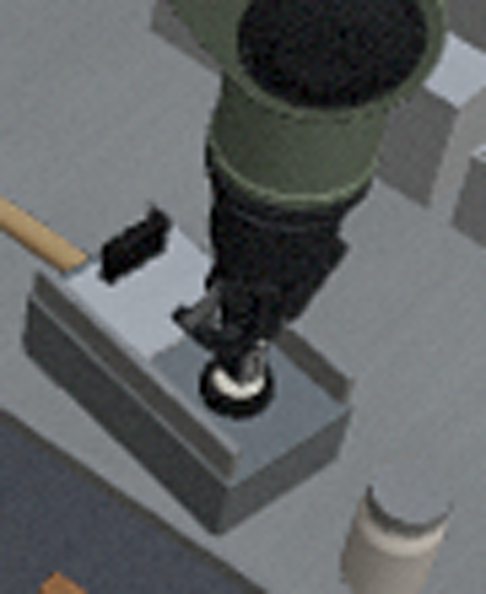

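>>> servo_tool(
  targets=[
    [[0,0,-0.04],0],
    [[0,0,0],0],
    [[0,0,0],0],
  ],
)

```text
clock: 32.38
position: [0.5801, 0.3521, 0.0759]
tool_rot: [3.141, 0.001, 2.988]
force: [-2.7, -2.4, 17.5]
grip_width: 0.0003
```

>>> servo_tool(
  targets=[
    [[0,0,-0.02],0],
    [[0,0,0],0],
    [[0,0,0],0],
  ],
)

```text
clock: 32.75
position: [0.5801, 0.352, 0.0761]
tool_rot: [3.141, 0.001, 2.988]
force: [1.4, -0.5, 6.8]
grip_width: -0.0003
```

>>> servo_tool(
  targets=[
    [[0,0,-0.02],0],
    [[0,0,0],0],
    [[0,0,0],0],
  ],
)

```text
clock: 33.12
position: [0.58, 0.3519, 0.0769]
tool_rot: [3.141, 0.001, 2.988]
force: [3.1, 2.1, 5.0]
grip_width: 0.0001
```

>>> servo_tool(
  targets=[
    [[0,0,-0.04],0],
    [[0,0,0],0],
    [[0,0,0],0],
  ],
)

```text
clock: 33.5
position: [0.5797, 0.3518, 0.0788]
tool_rot: [-3.142, -0.0, 2.988]
force: [2.6, 1.0, 2.4]
grip_width: -0.0001
```

>>> servo_tool(
  targets=[
    [[0,0,-0.04],0],
    [[0,0,0],0],
    [[0,0,0],0],
  ],
)

```text
clock: 33.88
position: [0.5795, 0.3517, 0.0807]
tool_rot: [-3.141, -0.0, 2.988]
force: [1.2, 0.5, 1.9]
grip_width: -0.0001
```

The force fell from 40 N through a hard stop to a 5 N → 2 N spring curve, so the button went fully down. Next I raise the arm, pass over the tab and push the cover shut from the near side.

>>> servo_tool(
  targets=[
    [[0,0,-0.4],0],
    [[0,0,-0.7],0],
    [[0,0,-0.5],0],
    [[0,0,0],0],
  ],
)

```text
clock: 34.38
position: [0.5806, 0.3522, 0.164]
tool_rot: [3.139, 0.003, 2.988]
force: [0.1, -0.3, -0.3]
grip_width: 0.0
```

```bash
python3 - <<'E'
from h import *
go([.441,.3732,.16],171.3)
s=grab("scene");crop(s,"s13.png",350,80,440,190,5.4)
E
```

```text
pos [0.5806 0.3522 0.164 ] yaw 171.2 | turn -0.02 shift 2.82 -0.01 0.08
```

View pics/s13.png

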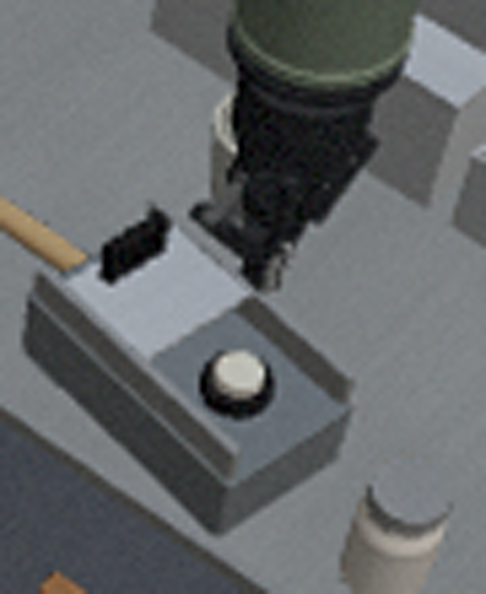

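The button is back up and the gripper is clear of it. Moving to the near side of the tab.

>>> servo_tool(
  targets=[
    [[0.6,0,0],0],
    [[0.8,0,0],0],
    [[0.8,0,0],0],
    [[0.62,0,0],0],
    [[0,0,0],0],
    [[0,0,0],0],
  ],
)

```text
clock: 35.17
position: [0.4409, 0.373, 0.1607]
tool_rot: [-3.141, 0.0, 2.988]
force: [0.2, -0.1, -0.1]
grip_width: 0.0001
```

```bash
python3 - <<'E'
from h import *
go([.441,.3732,.094],171.3)
s=grab("scene");crop(s,"s14.png",350,80,440,190,5.4)
E
```

```text
pos [0.4409 0.373  0.1607] yaw 171.2 | turn -0.02 shift -0.0 0.0 1.33
```

View pics/s14.png

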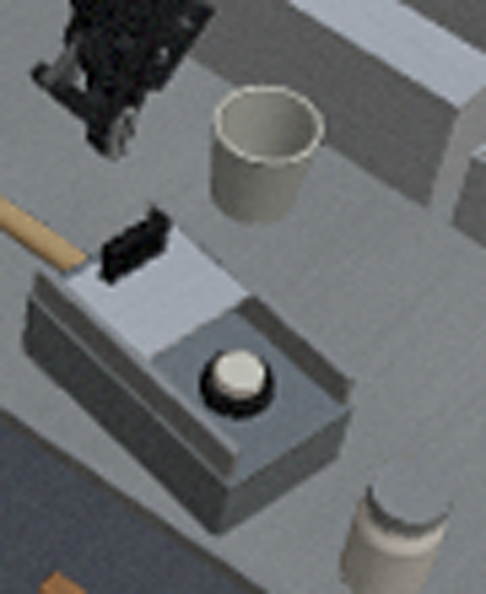

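>>> servo_tool(
  targets=[
    [[0,0,0.5],0],
    [[0,0,0.5],0],
    [[0,0,0.25],0],
    [[0,0,0.08],0],
    [[0,0,0],0],
    [[0,0,0],0],
  ],
)

```text
clock: 35.98
position: [0.4407, 0.3736, 0.095]
tool_rot: [3.141, 0.001, 2.988]
force: [-0.5, -0.5, 0.5]
grip_width: -0.0002
```

>>> servo_tool(
  targets=[
    [[-0.1,0,0],0],
    [[-0.1,0,0],0],
    [[-0.1,0,0],0],
    [[-0.15,0,0],0],
    [[-0.2,0,0],0],
    [[-0.2,0,0],0],
    [[-0.2,0,0],0],
    [[-0.2,0,0],0],
    [[-0.2,0,0],0],
    [[-0.2,0,0],0],
    [[-0.1,0,0],0],
    [[0,0,0],0],
  ],
)

```text
clock: 37.48
position: [0.5273, 0.3595, 0.0942]
tool_rot: [-3.141, 0.0, 2.988]
force: [0.0, -0.1, -0.1]
grip_width: 0.0002
```

>>> servo_tool(
  targets=[
    [[-0.05,0,0],0],
    [[-0.05,0,0],0],
    [[0,0,0],0],
    [[0,0,0],0],
  ],
)

```text
clock: 37.98
position: [0.5319, 0.3592, 0.0944]
tool_rot: [3.141, 0.0, 2.988]
force: [0.1, 0.0, -0.0]
grip_width: 0.0001
```

>>> servo_tool(
  targets=[
    [[-0.04,0,0],0],
    [[-0.04,0,0],0],
    [[0,0,0],0],
  ],
)

```text
clock: 38.35
position: [0.536, 0.3586, 0.0943]
tool_rot: [3.141, 0.0, 2.988]
force: [-0.3, -0.7, -0.2]
grip_width: -0.0002
```

>>> servo_tool(
  targets=[
    [[-0.04,0,0],0],
    [[-0.02,0,0],0],
    [[0,0,0],0],
  ],
)

```text
clock: 38.72
position: [0.5389, 0.3581, 0.0943]
tool_rot: [3.141, 0.0, 2.988]
force: [-0.6, -0.2, 0.7]
grip_width: 0.0002
```

>>> servo_tool(
  targets=[
    [[-0.04,0,0],0],
    [[0,0,0],0],
    [[0,0,0],0],
  ],
)

```text
clock: 39.1
position: [0.5394, 0.358, 0.0942]
tool_rot: [-3.141, -0.002, 2.989]
force: [-9.4, 0.4, 5.3]
grip_width: 0.0002
```

>>> servo_tool(
  targets=[
    [[-0.03,0,0],0],
    [[0,0,0],0],
    [[0,0,0],0],
  ],
)

```text
clock: 39.48
position: [0.5395, 0.3581, 0.0942]
tool_rot: [-3.14, -0.004, 2.989]
force: [-18.7, -0.3, 11.7]
grip_width: 0.0003
```

The cover has hit its shut stop. Back off, lift away and check everything.

>>> servo_tool(
  targets=[
    [[0.2,0,0],0],
    [[0.2,0,0],0],
    [[0.1,0,-0.5],0],
    [[0.3,0,-1],0],
    [[0.7,0,-0.6],0],
    [[0.9,0,0],0],
    [[0.7,0,0],0],
    [[0.7,0,0],0],
    [[0,0,0],0],
    [[0,0,0],0],
  ],
)

```text
clock: 40.72
position: [0.3548, 0.3866, 0.1995]
tool_rot: [3.141, 0.001, 2.988]
force: [0.5, 0.6, -0.9]
grip_width: 0.0003
```

```bash
python3 - <<'E'
from h import *
t,s=presses();print(bot.observe()["position"],bot.observe()["force"])
crop(t,"t15.png",130,70,500,300,2.1)
crop(s,"s15.png",190,60,450,320,2.3)
g=cv2.cvtColor(t,cv2.COLOR_BGR2GRAY);m=np.zeros_like(g);m[172:215,215:262]=cv2.inRange(g[172:215,215:262],140,255)
for c,st,mm in comps(m,100):
    W=np.array([cast("top",p,.086)[:2] for p in np.argwhere(mm)[:,::-1]],np.float32);print(cv2.minAreaRect(W))
E
```

```text
press [0.6384 0.1346] ang 3.7 82
press [0.6408 0.0633] ang 2.9 82
press [ 0.6184 -0.0263] ang 3.1 81
[0.35518118 0.3863154  0.19926379] [ 0.15011377 -0.52913145  0.02799247]
((0.5793582201004028, 0.3526645004749298), (0.08889929205179214, 0.07889555394649506), 80.93533325195312)
```

View pics/t15.png

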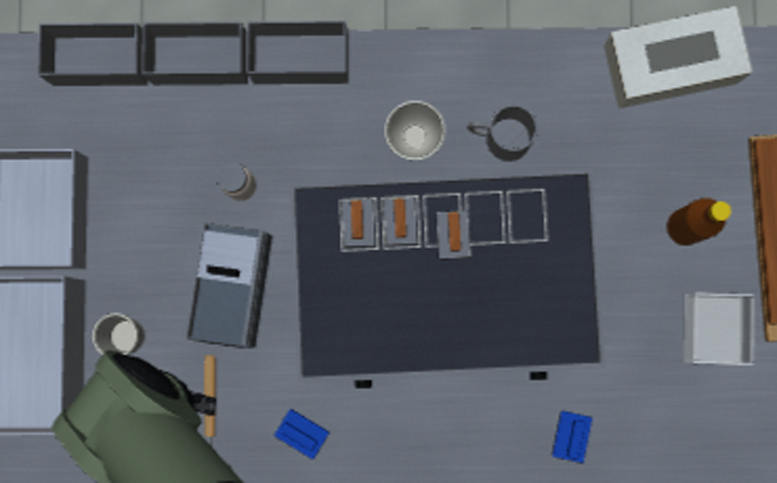

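View pics/s15.png

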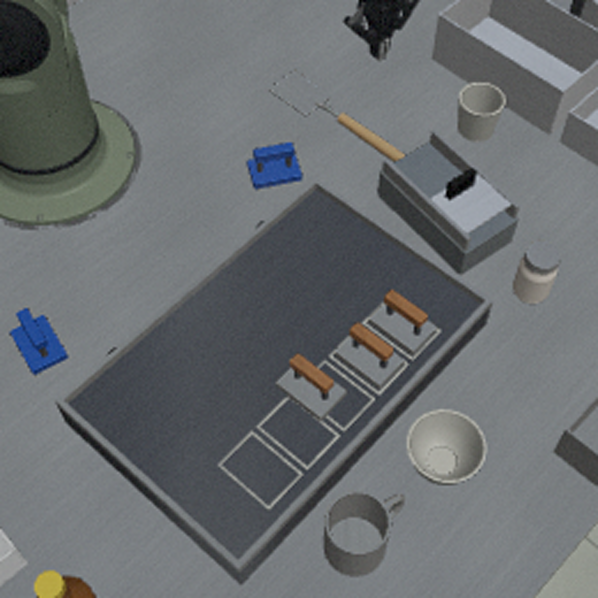

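Press 3 was knocked aside and now sits at (0.618, -0.026), as the task warned. The cover is shut. I'll check when the knock happened against the button press.

View pics/t12.png

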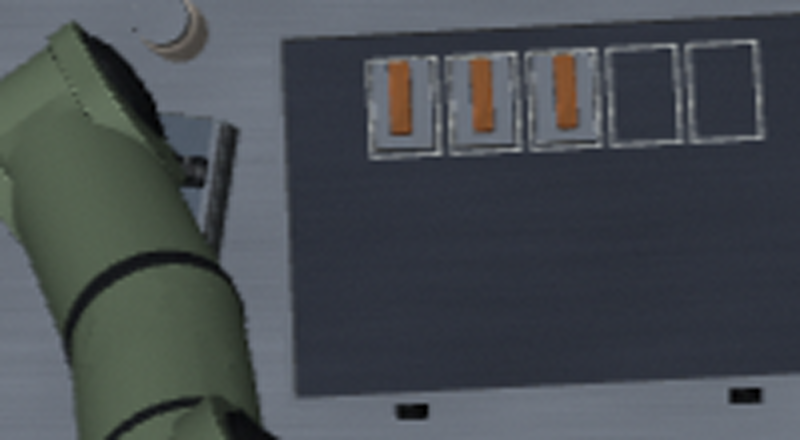

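```bash
python3 - <<'E'
from h import *
go([.6193,-.0273,.20],183)
E
```

```text
pos [0.3552 0.3863 0.1993] yaw 171.1 | turn -2.37 shift -4.84 -8.54 -0.01
```

The row still stood while the button was held down, so I only need to put press 3 back.

>>> servo_tool(
  targets=[
    [[0,0,0],-1],
    [[0,0,0],-1],
    [[0,0,0],-0.37],
    [[-0.5,-0.9,0],0],
    [[-0.5,-0.9,0],0],
    [[-0.5,-0.9,0],0],
    [[-0.5,-0.9,0],0],
    [[-0.5,-0.9,0],0],
    [[-0.5,-0.9,0],0],
    [[-0.5,-0.9,0],0],
    [[0,0,0],0],
    [[0,0,0],0],
  ],
  gripper=0,
)

```text
clock: 42.32
position: [0.5458, 0.0815, 0.1991]
tool_rot: [3.141, -0.0, -3.089]
force: [-0.5, 0.7, -0.1]
grip_width: 0.0427
```

```bash
python3 - <<'E'
from h import *
go([.6193,-.0273,.15],183)
E
```

```text
pos [0.5458 0.0815 0.1991] yaw -177.0 | turn -0.0 shift -1.35 -2.25 0.98
```

>>> servo_tool(
  targets=[
    [[-0.5,-0.8,0],0],
    [[-0.5,-0.8,0],0],
    [[-0.35,-0.65,0.2],0],
    [[0,0,0.4],0],
    [[0,0,0.38],0],
    [[0,0,0],0],
    [[0,0,0],0],
  ],
)

```text
clock: 43.2
position: [0.6196, -0.0266, 0.151]
tool_rot: [3.141, 0.001, -3.087]
force: [-0.5, 0.8, 0.4]
grip_width: 0.0428
```

```bash
python3 - <<'E'
from h import *
go([.6193,-.0273,.081],183)
s=grab("scene");crop(s,"s16.png",240,130,400,290,4)
E
```

```text
pos [ 0.6196 -0.0266  0.151 ] yaw -176.9 | turn 0.02 shift 0.01 -0.01 1.4
```

View pics/s16.png

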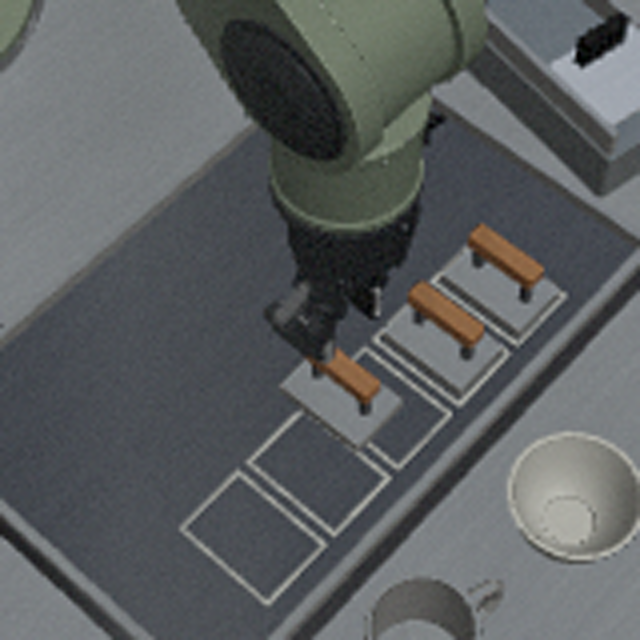

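Fingers straddle the displaced press. Grip and lift slightly.

>>> servo_tool(
  targets=[
    [[0.01,-0.01,0.4],0],
    [[0,0,0.4],0],
    [[0,0,0.3],0],
    [[0,0,0.2],0],
    [[0,0,0.1],0],
    [[0,0,0],0],
    [[0,0,0],0],
  ],
)

```text
clock: 44.12
position: [0.6192, -0.0279, 0.0808]
tool_rot: [-3.142, 0.001, -3.088]
force: [0.5, -0.3, -0.0]
grip_width: 0.0425
```

>>> servo_tool(
  targets=[
    [[0,0,0],0],
    [[0,0,0],0],
    [[0,0,0],0],
    [[0,0,0],0],
    [[0,0,0],0],
    [[0,0,0],0],
  ],
  gripper=-1,
)

```text
clock: 44.88
position: [0.619, -0.0276, 0.0806]
tool_rot: [3.141, 0.0, -3.088]
force: [-2.8, 2.2, 5.5]
grip_width: 0.0171
```

>>> servo_tool(
  targets=[
    [[0,0,-0.2],0],
    [[0,0,-0.2],0],
    [[0,0,0],0],
    [[0,0,0],0],
  ],
)

```text
clock: 45.38
position: [0.6188, -0.0279, 0.1002]
tool_rot: [-3.142, -0.0, -3.088]
force: [0.1, -0.0, -4.4]
grip_width: 0.0175
```

```bash
python3 - <<'E'
from h import *
go([.6455,-.0106,.10],182.4)
E
```

```text
pos [ 0.6188 -0.0279  0.1002] yaw -176.9 | turn 0.13 shift -0.55 0.32 0.0
```

>>> servo_tool(
  targets=[
    [[0,0,0],0.13],
    [[-0.2,0.12,0],0],
    [[-0.2,0.12,0],0],
    [[-0.15,0.08,0],0],
    [[0,0,0],0],
    [[0,0,0.2],0],
    [[0,0,0.15],0],
    [[0,0,0.03],0],
    [[0,0,0],0],
    [[0,0,0],0],
  ],
)

```text
clock: 46.62
position: [0.6458, -0.0108, 0.0814]
tool_rot: [-3.142, 0.0, -3.1]
force: [-1.0, -0.0, -4.5]
grip_width: 0.0175
```

```bash
python3 - <<'E'
from h import *
go([.6455,-.0106,.0807],182.4)
E
```

```text
pos [ 0.6458 -0.0108  0.0814] yaw -177.6 | turn 0.0 shift 0.01 0.0 0.01
```

>>> servo_tool(
  targets=[
    [[0,0,0.02],0],
    [[0,0,0],0],
    [[0,0,0],0],
  ],
)

```text
clock: 47.0
position: [0.6459, -0.0106, 0.0806]
tool_rot: [3.142, 0.0, -3.099]
force: [-3.0, 1.0, 4.8]
grip_width: 0.0172
```

>>> servo_tool(
  targets=[
    [[0,0,0],0],
    [[0,0,0],0],
    [[0,0,0],0],
    [[0,0,-0.3],0],
    [[0,0,-0.7],0],
    [[0,0,-1],0],
    [[0.5,-0.9,-0.4],0],
    [[0.9,-1,0],0],
    [[0.8,-1,0],0],
    [[0.5,-0.9,0],0],
    [[0,0,0],0],
    [[0,0,0],0],
  ],
  gripper=0,
)

```text
clock: 48.5
position: [0.5232, -0.2009, 0.2011]
tool_rot: [3.141, 0.001, -3.099]
force: [0.2, 0.3, -0.5]
grip_width: 0.0428
```

```bash
python3 - <<'E'
from h import *
t,s=presses()
crop(t,"t17.png",200,100,410,260,3.7)
crop(s,"s17.png",200,100,440,300,3.3)
g=cv2.cvtColor(t,cv2.COLOR_BGR2GRAY);m=np.zeros_like(g);m[172:215,215:262]=cv2.inRange(g[172:215,215:262],140,255)
for c,st,mm in comps(m,100):
    W=np.array([cast("top",p,.086)[:2] for p in np.argwhere(mm)[:,::-1]],np.float32);print(cv2.minAreaRect(W))
E
```

```text
press [0.6408 0.0633] ang 2.9 82
press [ 0.6435 -0.0094] ang 2.9 82
press [0.6383 0.1347] ang 4.3 82
((0.5790969729423523, 0.3524450659751892), (0.08884912729263306, 0.0786004364490509), 81.88218688964844)
```

View pics/t17.png

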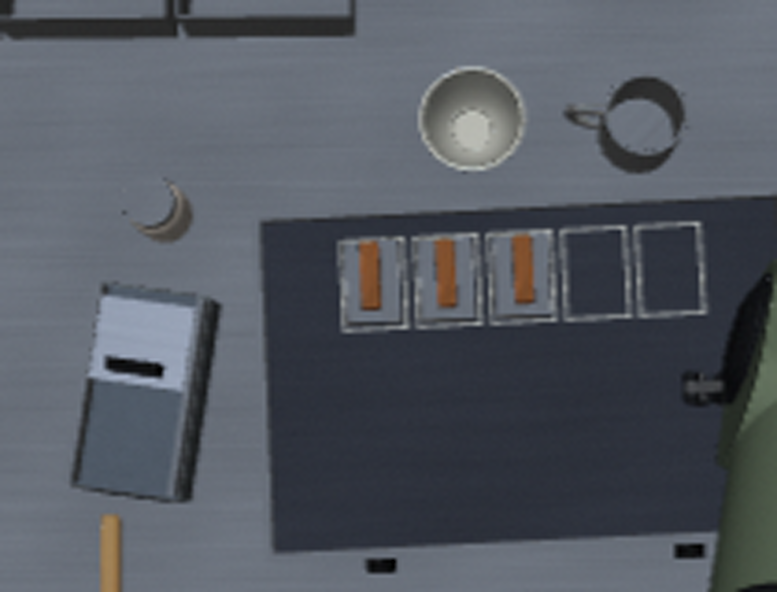

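View pics/s17.png

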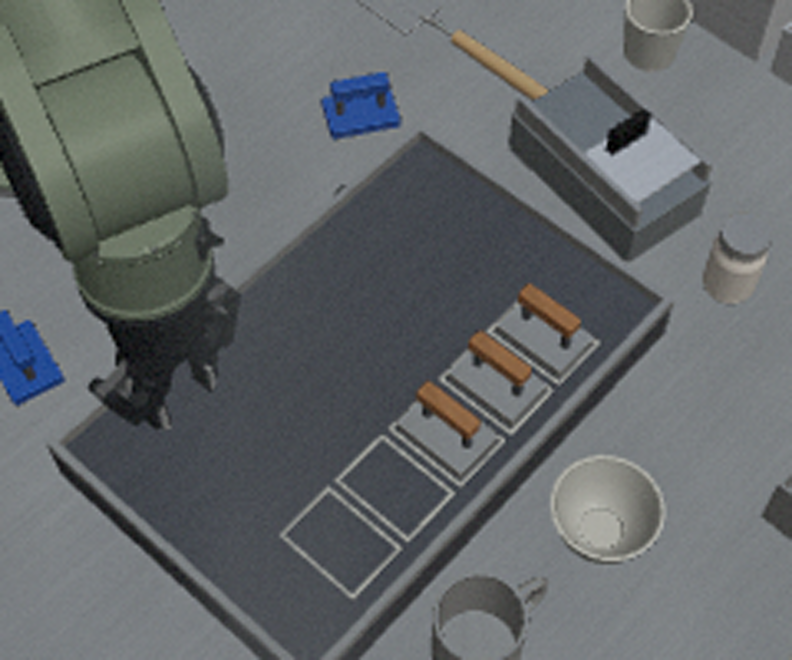

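The pictures show all three presses square in outlines 1–3. The cover is shut, and the bowl, mug, jar, cup and blue look-alikes are where they were.

```bash
python3 -c "
from workcell import bot
print(bot.job_done())"
```

```text
the job is handed in; nothing more can be done
None
```

The job is done and handed in at about 48.5 s. The three presses stand in places 1–3, and the cover was slid open, the start button pressed, and the cover shut over it again.

- **Row:** In the last pictures all three presses are inside their outlines, within about 1 mm of centre. They read 3–4° against the row's 2.5°; I put the difference, largest for the press in place 1, down to coarse pixels.
- **Knocked press:** The press in place 3 was shoved about 3 cm aside after the button had been pressed and before the check that followed shutting the cover. I regripped it and put it back before handing in. The row was complete while the button was held down.
- **Cover:** It met its stop at both ends, at about 16 N open and 19 N shut. Its middle then lay over the button to within 1 mm. It had started about 3 mm ajar.
- **Button:** The force met a hard stop and then fell along a 5 N to 2 N spring curve as I backed off, so it was fully down. It was up again in the picture taken before closing. That push briefly read 40 N at the wrist, more than intended. Only the fingertips looked to be in contact, so I don't think the 40 N limit on the arm and gripper body applies.
- **Other things:** The blue look-alikes and the other kitchen things I could see looked unmoved. I judged that by eye and did not measure them.

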